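Hang the filter module and open the valve to the mark

TASK

Get the water-filter demonstrator ready: first hang the white filter module on the two slotted uprights by its two claws and press it down until it locks fully home. Then turn the red valve handle on the sloping panel until its pointer lines up with the green marker, without shifting the marker. Keep the module upright, let go of everything, and leave the carton, the blue cartridge and the drinking glass where they stand.

Things in the scene. Friction and masses are not known exactly. Their poses are not given: they have to be found in the camera images.
- module_grip (a point): Centre of the blue grip block (42 x, 26 y, 38 z mm, flat sides: pinch the 26) on top of the loose white filter module, 0.2-0.4 kg, which starts standing upright. Axes: z up, x towards its claws. 146 mm above the underside, 19 mm below the top, on the axis of the 50 mm round body (54 mm cap from 19 mm below here). Back plate on the +x side: 118 mm wide, 122 tall, x = 24 to 40 mm.
- module_claws (a point): 40 mm in +x and 51 mm below module_grip, same axes: midway between the two dark claws (y = +-45 mm, 6 wide), on the back plate's contact plane, level with the undersides of the claw necks. Neck: 8 mm high, 10 mm out in +x; at its end a 5 mm thick hook hangs 11 mm below this level, with a 6.5 mm gap for the sheet.
- module_rib (a point): Centre of the orange rib (6 mm round, 42 mm long along y) on the module's back plate between the claws: 4 mm above and 3 mm behind (-x) module_claws. It must snap down past the catch nose.
- station_seat (a point): Point midway between the floors of the station's two slots, on the uprights' front plane, 165 mm above the counter; x points into the uprights, z up. Slots: y = +-45 mm, 12 wide, 27 high from this level up, blue edges, 4 mm sheet, open behind. Hang: claws level 15 mm above this, axes parallel, push +x until the faces meet, press down 15 mm. Locked: module_claws is here (2.5 mm x play).
- station_catch (a point): Centre of the station's spring catch nose: orange ball 12 mm across, 10 mm above station_seat, standing 5 mm out of the uprights' front plane, between them. It gives way into the station and resists the module's rib about half-way down with roughly 5-15 N, then snaps over it; unpressed, the module stays several mm too high.
- station: Fixed station, origin on the counter under station_seat, same axes: grey base 150 x 170 x 12 mm (x = -60 to 90) with two steel uprights (channels open at the back) 26 mm wide, 30 deep, 239 mm high, at y = +-45 mm.
- valve_grip (a point): Centre of the red handle bar on the console's valve: 64 mm long (x), 14 wide (y; pinch this), 26 high (z), on the spindle axis, 43 mm out from the panel. z: spindle axis out of the panel, leaning 35 degrees from vertical to the panel's low side. x: where the thin red pointer at the dial points (ends 46 mm from the axis). Under the bar only a 24 mm hub; pointer, marker within 8 mm of the panel.
- valve (a joint): Opening angle of the red valve handle, rad: 0 = closed, pointer straight up the slope; grows counterclockwise seen from outside (about +z of valve_grip), stop at 1.571. Stays where it is left; needs about 0.12 N m. Starts nearly closed.
- index (a joint): Angle of the green marker, rad, same sense and zero as the valve: the valve is right when its angle equals this one. Not to be moved; held by friction.
- index_mark (a point): Centre of the green marker block, 16 x 7 x 6 mm, near the edge of the white dial, 57 mm from the spindle axis and 4 mm out from the panel; x points outward from the spindle axis, z out of the panel.
- console: Fixed grey and blue console with a sloping aluminium panel, origin on the counter; 180 mm wide (y), from x = -128 to +48 mm, about 155 mm high at the back, low towards -x. The spindle meets the panel at x = -45, z = 95 mm.
- carton: Bystander: white and blue carton 60 x 80 x 130 mm, origin at the centre of its underside.
- cartridge: Bystander: blue filter cartridge standing upright, 60 mm in diameter, 100 mm tall, origin at the centre of its underside.
- glass: Bystander: clear drinking glass, 68 mm across, 90 mm tall, origin at the centre of its underside.
Mind the look-alikes: they are no part of the job. Leave any purple or yellow look-alike of the part that bears module_grip alone.

How it is judged:
On the way, in this order (a step that is already met when the one before it is completed fails the run):
1. the module hangs in both slots, pressed down and locked (z of module_claws in the frame of station_seat between -0.004 and 0.0025 m and horizontal distance between module_claws and station_seat below 0.006 m and angle between module_grip's own z axis and vertical below 0.12 rad and angle between the x axis of module_claws and the x axis of station_seat, either way round below 0.12 rad), for 0.2 s.
2. the valve pointer is lined up with the green marker (angle between the x axis of valve_grip and the x axis of index_mark, either way round below 0.08 rad), for 0.2 s.
At the end, for the whole second after the job is handed in: The module hangs locked on the uprights, upright (within 7 degrees) and square to them, its claw point within 2.5 mm in height (not more than 4 mm below) and 6 mm sideways of the seat; the valve pointer is within 0.08 rad (4.6 degrees) of the green marker; nothing is touched (all of step 1 and angle between the x axis of valve_grip and the x axis of index_mark, either way round below 0.08 rad).
It fails at once if the green marker is shifted by more than 4 mm (distance of index_mark from where it was at the start of the episode above 0.004 m).
It fails at once if the module is tipped by more than 40 degrees (angle between module_grip's own z axis and vertical above 0.7 rad).
It fails at once if the carton is moved more than 30 mm (distance of carton from where it was at the start of the episode above 0.03 m).
It fails at once if the cartridge is moved more than 30 mm (distance of cartridge from where it was at the start of the episode above 0.03 m).
It fails at once if the glass is moved more than 30 mm (distance of glass from where it was at the start of the episode above 0.03 m).
It also fails if it takes over 48 s, if anything falls off the work surface, if the arm or the gripper's body presses on something with over 40 N, if the wrist force passes 120 N, or if a joint passes its speed limit or range.

ROBOT

A 6-joint arm with a two-finger parallel gripper is mounted at the origin on the work surface. World frame = base frame: x ahead of the robot, y to its left, z up, the work surface at z = 0. Lengths are in m, angles in rad, forces in N, time in s.
With the tool pointing down it reaches from about 0.375 to 0.9 m from the base axis. Payload 3.1 kg.
Tool frame: the origin (TCP) lies midway between the tips of the shut fingers; the grasp point (between the pads) lies 19 mm behind it (manip.hold_point_z is the distance from the TCP to the grasp point, in m); x points along the fingers, y is the direction in which the jaws open and shut, and the axes are right-handed (so a half turn about x gives the same grasp; the last joint's range is limited). The gripper opens to 85 mm and grips with 20 to 120 N. Pads are 22 mm wide; open, the fingers measure 114 mm over their backs; the gripper's body (76 mm by 85 mm) begins 54 mm behind the grasp point. The pads swing forward as they close: fully open they stand 13 mm farther back than shut.
Start: joints at [1.06, 0.527, 1.433, -0, 1.181, -0.178], TCP at [0.204, 0.591, 0.231] pointing down, gripper open.
Joint ranges: [-3.08, 3.08], [-0.75, 2.2], [0.22, 2.44], [-1.43, 4.57], [0, 2.65], [-2.85, 2.85]. Speed limits (rad/s): [2.79, 2.79, 3.14, 3.14, 3.14, 3.14].

INTERFACE

Orientations are given as a unit quaternion [x, y, z, w].
In Python, from station import manip, snapshot gives the robot as it stands.
- The arm moves only by the shell command python3 -m crank 'ROWS' [FORCE]. ROWS is JSON, a list of rows, each a list of 5 numbers: the finger opening in m, from 0 to 0.0854, then the shift along the tool's x, y, z in m, then the turn about the tool's x in rad. In form: [[grip, tx, ty, tz, yaw], ...]. A call has 1 to 5 rows; each row shifts and turns the commanded pose from where the row before left it, along the tool's axes as they then stand; what a row does not reach is not made up. A row lasts 1/10 s, in which the tool goes at most 50 mm and 8.59 degrees, less where a joint would pass 70% of its speed; a pose out of reach is approached as far as the arm can. A call is refused whole if a number of a shift passes 0.05 or a number of a turn 0.15, either way. A call with a gripper value outside its range is refused whole. The fingers move at their own pace and stop on an object; FORCE is the grip in N (left out, the last holds). Time passes only in rows, so rows that do not move let the fingers close. It gives the time, the measured TCP pose, the force and the opening at its end, in the units of the state.
- manip.sense(): the state, without advancing time (a new reading comes with each control period).
- snapshot(name): name is "scene" or "top"; returns a dict with "image" (384x512x3 uint8, blue, green, red), "range_z" (384x512 float32, m along the optical axis (not along the pixel's ray), 0 where there is no reading), "vertical_fov" (degrees; the focal length in pixels is half the picture's height over the tangent of half this angle, whatever the lens; pixels are square), "cx", "cy" (the principal point, pixels), "distortion" ([k1, k2, p1, p2, k3] as OpenCV has them; the pictures are not rectified), "extrinsics" (4x4, takes a point from world to camera coordinates). Camera axes: x right, y up, looking along -z (the intrinsics and any distortion apply to the point x, -y, -z); pixel columns grow to the right and rows downward; lengths in m; the calibration is good to about 2 mm. A picture is of the moment at which its call begins.
- manip.sign_off(): hands the job in, once; it reports no verdict.
The state is a dict: "t": time; "q": joint angles; "qd": joint speeds; "tau": joint torques, N m; "tcp_pos": TCP position; "tool_rot": TCP orientation; "force": force on the tool from outside, world axes, zero at the start; "ft_torque": the same for the moment, N m; "finger_gap": opening from 0.0 (shut) to 1.0 (fully open).
Only numpy, scipy, OpenCV 4.12 (cv2) and the standard library are available. Lean on these libraries where they do the work, as an engineer would, in place of code of your own. Each camera call takes 0.05 s, during which the arm holds its last target.

## Working session

There is one attempt and no reset: what is moved stays moved. The work goes in short steps, Python scripts to look and compute and a shell command to move; the robot and the scene stay as the last step left them, time stands still between calls to the robot, and variables do not carry over. Pictures are saved under pics/ and viewed, and the job is handed in when it is done.

```bash
ls -la; mkdir -p pics; python3 - <<'E'
from station import manip, snapshot
import cv2,numpy as np
print(manip.sense())
for n in ("scene","top"):
    s=snapshot(n); cv2.imwrite(f"pics/{n}0.png",s["image"]); np.savez(f"{n}0.npz",**{k:np.array(v) for k,v in s.items()})
    print(n,s["vertical_fov"],s["cx"],s["cy"],s["distortion"]);print(np.round(s["extrinsics"],4).tolist())
E
```

```text
total 12
drwxr-xr-x  3 agent agent 4096 Dec  6 17:16 .
drwxr-xr-x 23 root  root  4096 Dec  6 17:16 ..
drwxr-xr-x  2 agent agent 4096 Dec  6 17:16 pics
{'t': 0.0, 'q': array([ 1.05947682e+00,  5.28475940e-01,  1.43388710e+00, -8.91411625e-06,
        1.18138297e+00, -1.78503273e-01]), 'qd': array([-0.00030607, -0.0007589 , -0.00074807, -0.00055591,  0.00075409,
       -0.00108868]), 'tau': array([-9.52415794e-04, -4.42353094e+01, -1.78023112e+01, -3.51212493e-04,
        8.52200756e-03, -1.60518990e-06]), 'tcp_pos': array([0.20381774, 0.5900882 , 0.23033244]), 'tool_rot': array([ 0.11640726,  0.69759334, -0.11784221,  0.697084  ]), 'force': array([-0.03228463, -0.30895685,  0.79696749]), 'ft_torque': array([-0.00891107,  0.01341241,  0.0441604 ]), 'finger_gap': 0.9972689625829063}
scene 49.773078262597394 252.88295178261288 199.49119215972001 [-0.12992959  0.          0.          0.          0.        ]
[[0.0112, 0.9999, 0.0117, -0.0141], [-0.5582, -0.0035, 0.8297, 0.194], [0.8296, -0.0158, 0.5581, -1.8155], [0.0, 0.0, 0.0, 1.0]]
top 45.33508234810391 264.87253471465175 191.15799516201295 [-0.16569159  0.          0.          0.          0.        ]
[[-0.0077, -0.9999, 0.0087, 0.0056], [0.9909, -0.0065, 0.1343, -0.567], [-0.1342, 0.0096, 0.9909, -1.4016], [0.0, 0.0, 0.0, 1.0]]
```

View pics/scene0.png

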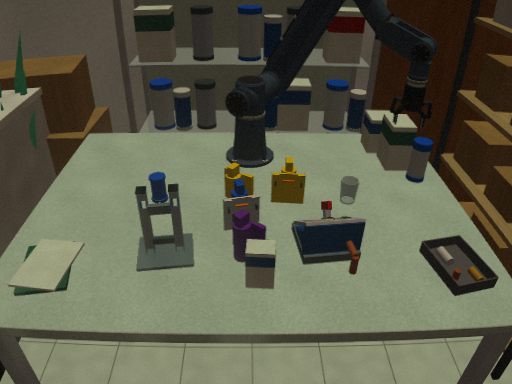

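View pics/top0.png

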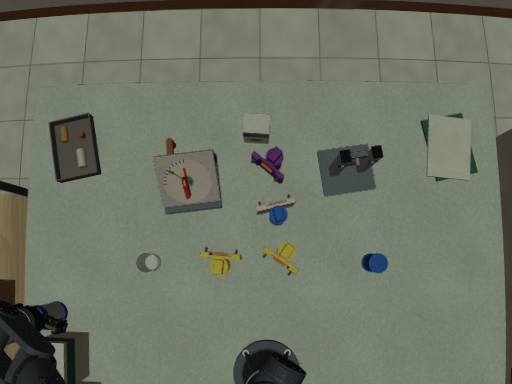

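```bash
cat > h.py <<'E'
import numpy as np, cv2
from station import manip, snapshot
class Cam:
    def __init__(s,d):
        s.img=d["image"]; s.rz=d["range_z"]; s.E=np.array(d["extrinsics"]); 
        f=s.img.shape[0]/2/np.tan(np.radians(float(d["vertical_fov"]))/2)
        s.K=np.array([[f,0,float(d["cx"])],[0,f,float(d["cy"])],[0,0,1]]); s.D=np.array(d["distortion"],float)
        s.Ecv=np.diag([1,-1,-1,1.])@s.E; s.Rt=s.Ecv[:3,:3]; s.t=s.Ecv[:3,3]; s.c=-s.Rt.T@s.t
    def ray(s,uv):
        n=cv2.undistortPoints(np.array(uv,float).reshape(-1,1,2),s.K,s.D).reshape(-1,2)
        return np.c_[n,np.ones(len(n))]@s.Rt   # scaled: depth 1
    def pts(s,uv):
        uv=np.array(uv).reshape(-1,2); z=s.rz[uv[:,1].astype(int),uv[:,0].astype(int)]
        return s.c+s.ray(uv)*z[:,None]
    def cloud(s):
        h,w=s.rz.shape; u,v=np.meshgrid(np.arange(w),np.arange(h))
        return s.pts(np.c_[u.ravel(),v.ravel()]).reshape(h,w,3)
    def plane(s,uv,z):
        r=s.ray(uv); return s.c+r*((z-s.c[2])/r[:,2])[:,None]
    def proj(s,P):
        rv,_=cv2.Rodrigues(s.Rt); return cv2.projectPoints(np.array(P,float).reshape(-1,1,3),rv,s.t,s.K,s.D)[0].reshape(-1,2)
def load(n): return Cam(dict(np.load(n)))
def crop(im,x0,x1,y0,y1,k,name): cv2.imwrite(name,cv2.resize(im[y0:y1,x0:x1],None,fx=k,fy=k,interpolation=cv2.INTER_CUBIC))
E
python3 - <<'E'
from h import *
T=load("top0.npz");S=load("scene0.npz")
crop(T.img,240,400,110,290,3.3,"pics/c1.png"); crop(S.img,130,290,150,290,4.5,"pics/c2.png"); crop(T.img,140,240,130,230,6,"pics/c3.png"); crop(S.img,280,380,180,280,6,"pics/c4.png")
print(T.pts([[278,213],[272,156],[220,267],[286,250],[375,263],[148,262],[256,120],[345,190],[185,180],[300,320]]).round(3))
E
```

```text
[[ 0.487 -0.034  0.163]
 [ 0.652 -0.019  0.164]
 [ 0.336  0.13   0.166]
 [ 0.382 -0.055  0.166]
 [ 0.34  -0.324  0.1  ]
 [ 0.347  0.376  0.   ]
 [ 0.771  0.027  0.13 ]
 [ 0.573 -0.257  0.008]
 [ 0.585  0.233  0.157]
 [ 0.163 -0.106 -0.001]]
```

View pics/c1.png

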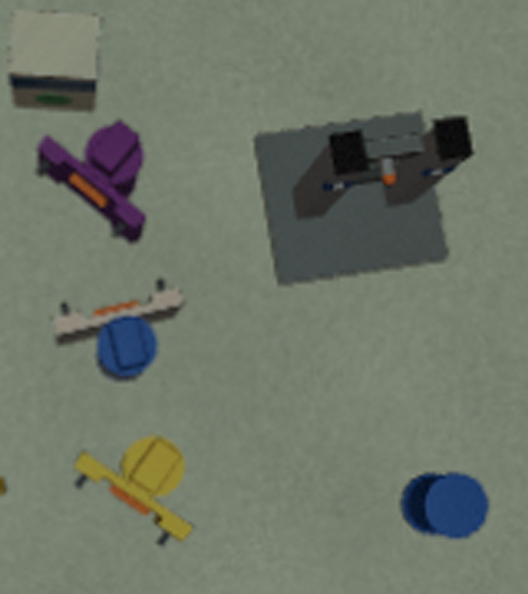

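View pics/c2.png

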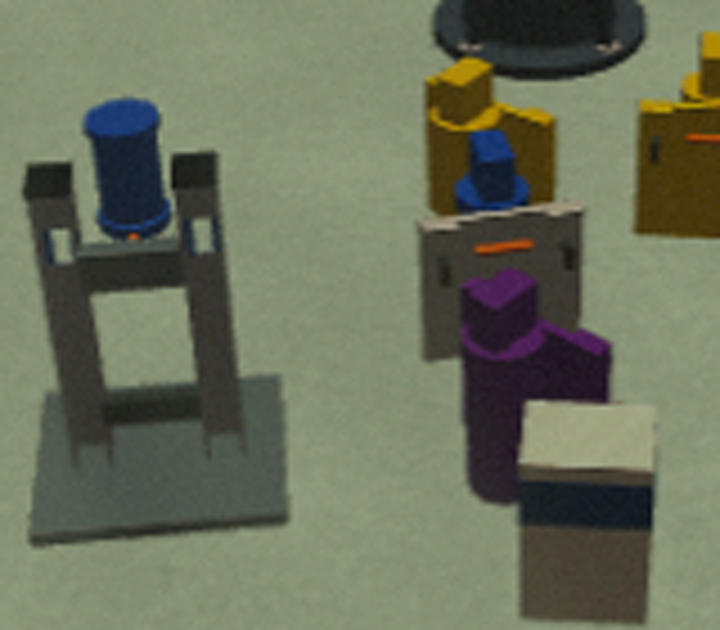

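View pics/c3.png

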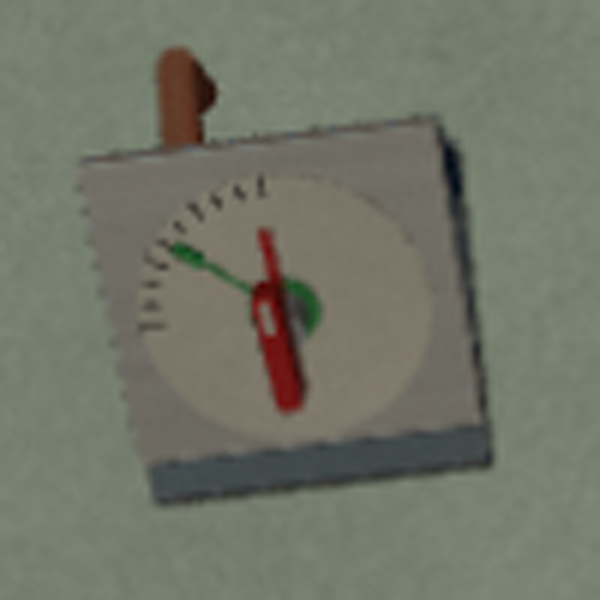

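View pics/c4.png

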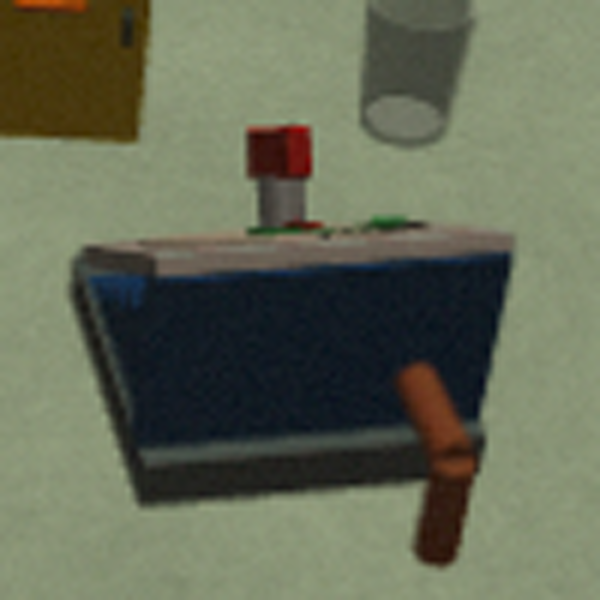

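```bash
cat > m.py <<'E'
from h import *
def rect(P):
    r=cv2.minAreaRect((np.array(P)[:,:2]*1000).astype(np.float32)); return np.round(r[0],1),np.round(r[1],1),round(r[2],2)
def blob(C,m,z):
    v,u=np.nonzero(m); return C.plane(np.c_[u,v],z)
def big(m):
    n,l,st,_=cv2.connectedComponentsWithStats(m.astype(np.uint8)); 
    return l==1+np.argmax(st[1:,4])
E
python3 - <<'E'
from m import *
T=load("top0.npz");S=load("scene0.npz")
print("cams",T.c,S.c)
for C,n in((T,"top"),(S,"scene")):
    X=C.cloud(); ok=C.rz>0
    hsv=cv2.cvtColor(C.img,cv2.COLOR_BGR2HSV)
    H,Sa,V=[hsv[...,i].astype(int) for i in range(3)]
    box=lambda x0,x1,y0,y1,z0,z1:(X[...,0]>x0)&(X[...,0]<x1)&(X[...,1]>y0)&(X[...,1]<y1)&(X[...,2]>z0)&(X[...,2]<z1)&ok
    blue=(H>100)&(H<125)&(Sa>120)
    g=box(.42,.56,-.12,.06,.155,.175)&blue
    print(n,"grip top n",g.sum(),"z",np.median(X[g][:,2]) if g.sum() else 0, "mean",X[g].mean(0).round(4), rect(blob(C,g,.165)))
    pl=box(.42,.58,-.12,.06,.112,.13)&~blue
    print(n,"plate top",pl.sum(),np.median(X[pl][:,2]),rect(blob(C,pl,.122)) )
    # orange
    org=(H>3)&(H<18)&(Sa>140)
    o=box(.42,.58,-.12,.06,.07,.13)&org
    print(n,"rib",o.sum(),X[o].mean(0).round(4) if o.sum() else 0, rect(X[o]) if o.sum() else 0)
    o=box(.5,.75,-.35,-.1,.1,.22)&org
    print(n,"catch",o.sum(),X[o].mean(0).round(4) if o.sum() else 0, rect(blob(C,o,.175)) if o.sum() else 0)
    b=box(.48,.75,-.38,-.1,.006,.02)
    print(n,"base",b.sum(),np.median(X[b][:,2]),rect(blob(C,b,.012)))
    u=box(.48,.75,-.38,-.1,.225,.25)
    k,l,st,ce=cv2.connectedComponentsWithStats(u.astype(np.uint8))
    for i in range(1,k):
        if st[i,4]>8: print(n,"upr",st[i,4],np.median(X[l==i][:,2]),rect(blob(C,l==i,.239)))
E
```

```text
cams [0.3737781  0.01544419 1.46489947] [ 1.61463471 -0.01382205  0.8523676 ]
top grip top n 134 z 0.16316891222032914 mean [ 0.4857 -0.0345  0.1633] (array([485.7, -34.3]), array([41.4, 26.2]), 13.59)
top plate top 174 0.12387745850844178 (array([492.5, -32.4]), array([ 66., 117.]), 13.29)
top rib 11 [ 0.5234 -0.0269  0.1013] (array([523.1, -26.7]), array([ 2.8, 34.3]), 15.02)
top catch 11 [ 0.6255 -0.2645  0.1771] (array([ 625.7, -264.6]), array([8.9, 5.9]), 89.88)
top base 1571 0.010799940793955853 (array([ 608.7, -239.2]), array([269. , 253.1]), 88.67)
top upr 144 0.23715682872392518 (array([ 648.3, -304.3]), array([36.1, 33.5]), 8.51)
top upr 137 0.23727933452600625 (array([ 635.5, -217.7]), array([36.3, 29.3]), 7.48)
scene grip top n 66 z 0.16288403747783814 mean [ 0.4951 -0.0382  0.1625] (array([499.3, -37.3]), array([48.5, 25.2]), 1.43)
scene plate top 188 0.12127888589049479 (array([524.6, -31.7]), array([104.5,  88.4]), 70.84)
scene rib 37 [ 0.5236 -0.0293  0.0988] (array([523.6, -28.7]), array([13.8, 43.8]), 14.95)
scene catch 3 [ 0.6288 -0.2667  0.1793] (array([ 622.4, -268.3]), array([0. , 5.9]), 0.38)
scene base 1386 0.01041071072190558 (array([ 648.4, -263.2]), array([153.9, 170.7]), 8.08)
scene upr 79 0.23755885951572253 (array([ 647.6, -218.5]), array([47.5, 25.2]), 9.11)
scene upr 82 0.23751942608974097 (array([ 657.8, -307.7]), array([47.1, 27.4]), 11.7)
```

```bash
python3 - <<'E'
from m import *
T=load("top0.npz");S=load("scene0.npz")
for C,n in((T,"top"),(S,"scene")):
    X=C.cloud(); ok=C.rz>0
    hsv=cv2.cvtColor(C.img,cv2.COLOR_BGR2HSV)
    H,Sa,V=[hsv[...,i].astype(int) for i in range(3)]
    box=lambda x0,x1,y0,y1,z0,z1:(X[...,0]>x0)&(X[...,0]<x1)&(X[...,1]>y0)&(X[...,1]<y1)&(X[...,2]>z0)&(X[...,2]<z1)&ok
    f=box(-.3,1,-.1,.1,-.02,.02)&(X[...,0]>.15); print("table z",X[f][:,2].mean(),X[f][:,2].std())
    for th in (45,55):
      u=box(.55,.75,-.36,-.15,.2,.26)&(V<th)
      k,l,st,ce=cv2.connectedComponentsWithStats(u.astype(np.uint8))
      for i in range(1,k):
        if st[i,4]>8: print(n,th,"upr",st[i,4],rect(blob(C,l==i,.239)))
    b=big(box(.5,.8,-.4,-.13,.005,.022)&(cv2.erode((ok).astype(np.uint8),None)>0))
    P=blob(C,b,.012); print("base",rect(P))
    f=box(.58,.66,-.34,-.17,.04,.22)
    a=np.radians(8.3);R=np.array([[np.cos(a),np.sin(a)],[-np.sin(a),np.cos(a)]])
    L=(X[...,:2]-[.633,-.265])@R.T
    for s in(-1,1):
        q=f&(abs(L[...,1]-s*.045)<.02)&(abs(L[...,0])<.012)
        if q.sum()>5: print(n,s,"front",q.sum(),np.median(L[q],0).round(4),L[q].std(0).round(4),L[q][:,1].min(),L[q][:,1].max())
crop(T.img,310,390,135,200,9,"pics/c5.png");crop(S.img,130,200,170,270,6,"pics/c6.png")
E
```

```text
table z -0.0011086574754541208 0.00331488229625679
top 45 upr 128 (array([ 646.6, -305.5]), array([36. , 29.6]), 8.75)
top 45 upr 142 (array([ 633. , -217.8]), array([40.2, 29.5]), 9.33)
top 55 upr 165 (array([ 645. , -301.5]), array([37.9, 37.9]), 8.55)
top 55 upr 172 (array([ 633.2, -215.1]), array([41. , 35.4]), 6.19)
base (array([ 639.4, -259.1]), array([155.6, 172.9]), 8.16)
top -1 front 169 [-0.005  -0.0325] [0.0061 0.0081] -0.05655510408083523 -0.025207488961047464
top 1 front 158 [-0.0058  0.0578] [0.006  0.0088] 0.03325986290885445 0.060578188580305774
table z -0.0010880192118522208 0.003984556075773582
scene 45 upr 63 (array([ 646.2, -220.3]), array([36.6, 24.7]), 14.07)
scene 45 upr 65 (array([ 657.6, -306.5]), array([35.3, 24.9]), 11.7)
scene 55 upr 76 (array([ 644.4, -219.3]), array([39.1, 25.2]), 8.09)
scene 55 upr 76 (array([ 659.9, -306.3]), array([38.9, 28.1]), 6.68)
base (array([ 648.8, -263. ]), array([155.5, 170.3]), 7.74)
scene -1 front 313 [-0.0016 -0.0491] [0.0035 0.007 ] -0.0591809631806713 -0.03381085327895991
scene 1 front 347 [-0.0011  0.0437] [0.0028 0.0071] 0.03287684790014433 0.05761579265579343
```

View pics/c5.png

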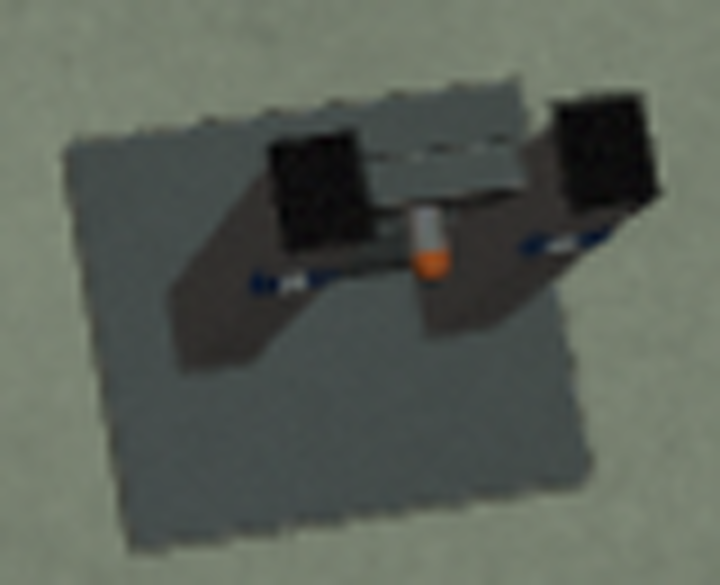

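View pics/c6.png

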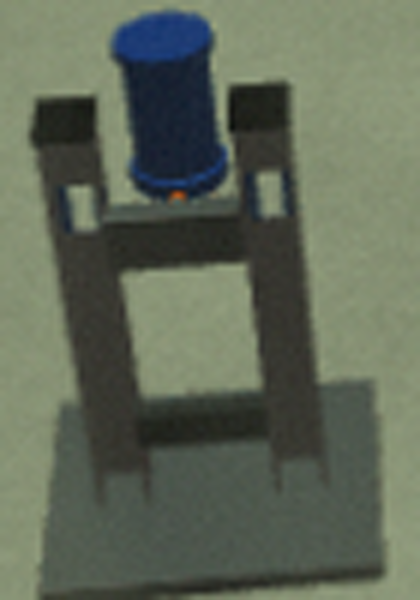

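```bash
python3 - <<'E'
from m import *
T=load("top0.npz");S=load("scene0.npz")
def full(p,x0,y0,k): return (np.array(p,float)+.5)/k-.5+[x0,y0]
def st(C,cap,x0,y0,k,z):
    P=C.plane(full(cap,x0,y0,k),z)[:,:2]*1000; print(P.round(1).tolist(),"c",P.mean(0).round(1)); return P
a=st(T,[(268,145),(355,130),(372,238),(288,250)],310,135,9,.239)
b=st(T,[(553,103),(640,95),(660,192),(572,208)],310,135,9,.239)
d=a.mean(0)-b.mean(0); print(d,np.hypot(*d),np.degrees(np.arctan2(-d[0],d[1])))
st(T,[(62,143),(520,78),(592,480),(128,552)],310,135,9,.012)
# ball, slots
print(T.plane(full([(432,262)],310,135,9),.175))
print(T.plane(full([(248,284),(335,275),(522,245),(608,235)],310,135,9),.165))
# scene: base corners
st(S,[(60,402),(375,380),(383,575),(40,592)],130,170,6,.012)
print(S.plane(full([(177,198)],130,170,6),.178))
E
```

```text
[[650.6, -201.6], [655.2, -228.6], [621.6, -232.6], [617.9, -206.6]] c [ 636.3 -217.4]
[[663.8, -290.7], [666.4, -318.1], [635.9, -322.9], [630.9, -295.1]] c [ 649.2 -306.7]
[-12.90332972  89.31934711] 90.24656052396894 8.220243686546457
[[702.7, -166.9], [726.8, -335.5], [578.9, -355.6], [554.1, -186.9]] c [ 640.6 -261.2]
[[ 0.6266584  -0.26477237  0.175     ]]
[[ 0.62155994 -0.20668642  0.165     ]
 [ 0.62442432 -0.23508067  0.165     ]
 [ 0.63417045 -0.29676289  0.165     ]
 [ 0.63745175 -0.3253541   0.165     ]]
[[582.0, -358.0], [561.2, -189.9], [714.7, -169.4], [729.3, -336.8]] c [ 646.8 -263.5]
[[ 0.62982261 -0.26639449  0.178     ]]
```

```bash
cat >> m.py <<'E'
from scipy.spatial.transform import Rotation as Rn
def tool():
    s=manip.sense(); return s,np.array(s["tcp_pos"]),Rn.from_quat(s["tool_rot"]).as_matrix()
def plan(tx,ty,tz,yaw=None):
    """delta in tool axes to world target TCP; yaw deg = world heading wanted of tool z-or-y axis (y axis at 90+yaw)"""
    s,p,R=tool(); d=np.array([tx,ty,tz])-p
    cur=np.degrees(np.arctan2(-R[0,1],R[1,1]))  # y axis = (-sin,cos)
    print("tcp",p.round(4),"yawY",round(cur,2),"tilt x-axis",R[:,0].round(3),"z-axis",R[:,2].round(3))
    print("delta tool mm",(R.T@d*1000).round(1), "t",round(float(s["t"]),2),"F",np.round(s["force"],1),"M",np.round(s["ft_torque"],2),"gap",round(s["finger_gap"],3),"q",np.round(s["q"],2))
    if yaw is not None:
        e=(yaw-cur+90)%180-90; print("turn world-z deg",round(e,2),"-> about tool x rad",round(-np.radians(e),3))
E
python3 - <<'E'
from m import *
plan(.4857,-.0343,.25,13.5)
E
```

```text
tcp [0.2038 0.5902 0.2304] yawY -19.07 tilt x-axis [-0.001 -0.002 -1.   ] z-axis [ 0.945 -0.327 -0.   ]
delta tool mm [ -18.8 -498.1  470.4] t 0.1 F [ 0.3  0.2 -0.3] M [-0.03 -0.03  0.02] gap 0.999 q [ 1.06  0.53  1.43  0.    1.18 -0.18]
turn world-z deg 32.57 -> about tool x rad -0.568
```

```bash
python3 -m crank '[[0.0854,-0.004,-0.035,0.03,-0.142],[0.0854,-0.004,-0.035,0.025,-0.142],[0.0854,-0.004,-0.035,0.02,-0.142],[0.0854,-0.004,-0.035,0.015,-0.142],[0.0854,-0.004,-0.04,0.015,0]]'; python3 - <<'E'
from m import *
plan(.4857,-.0343,.25,13.5)
E
```

```text
t: 0.6
tcp_pos: [0.299, 0.4024, 0.2511]
tool_rot: [-0.084, 0.702, 0.084, 0.702]
force: [1.0, 0.2, 0.7]
finger_gap: 1.001
tcp [0.299  0.4024 0.2511] yawY 13.67 tilt x-axis [-0.001 -0.001 -1.   ] z-axis [ 0.972  0.236 -0.001]
delta tool mm [   1.2 -468.4   78.2] t 0.6 F [1.  0.2 0.7] M [ 0.01 -0.03  0.01] gap 1.001 q [ 0.71  0.34  1.71  0.    1.09 -1.1 ]
turn world-z deg -0.17 -> about tool x rad 0.003
```

```bash
python3 -m crank '[[0.0854,0,-0.047,0.008,0],[0.0854,0,-0.047,0.008,0],[0.0854,0,-0.047,0.008,0],[0.0854,0,-0.047,0.008,0],[0.0854,0,-0.047,0.008,0]]' >/dev/null;  python3 -m crank '[[0.0854,0,-0.047,0.008,0],[0.0854,0,-0.047,0.008,0],[0.0854,0,-0.047,0.008,0],[0.0854,0,-0.047,0.008,0],[0.0854,0,-0.045,0.006,0]]'; python3 - <<'E'
from m import *
plan(.4857,-.0343,.13,13.5)
T=Cam(snapshot("top"));S=Cam(snapshot("scene"))
crop(T.img,230,340,150,250,5,"pics/d1.png");crop(S.img,200,300,130,260,4,"pics/d2.png")
E
```

```text
t: 1.6
tcp_pos: [0.4847, -0.0351, 0.2511]
tool_rot: [-0.083, 0.702, 0.083, 0.702]
force: [1.2, 0.8, -0.7]
finger_gap: 1.001
tcp [ 0.4847 -0.0351  0.2511] yawY 13.44 tilt x-axis [-0.  0. -1.] z-axis [ 0.973  0.232 -0.   ]
delta tool mm [121.1   0.5   1.2] t 1.6 F [ 1.2  0.8 -0.7] M [-0.03 -0.02 -0.03] gap 1.001 q [-0.3   0.31  1.75  0.    1.08 -2.11]
turn world-z deg 0.06 -> about tool x rad -0.001
```

View pics/d2.png

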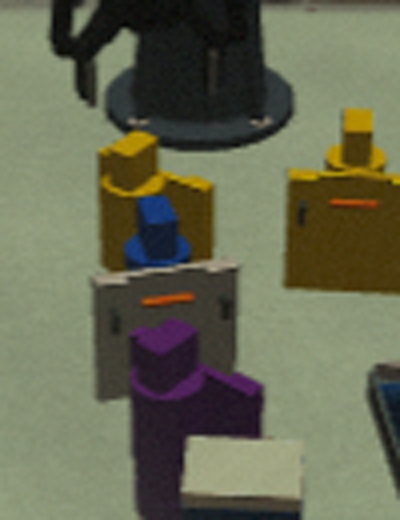

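```bash
python3 -m crank '[[0.0854,0.04,0,0.001,0],[0.0854,0.04,0.0005,0,0],[0.0854,0.042,0,0,0],[0.0854,0,0,0,0]]'; python3 - <<'E'
from m import *
plan(.4857,-.0343,.128,13.5)
T=Cam(snapshot("top"));S=Cam(snapshot("scene"))
crop(T.img,230,340,150,250,5,"pics/d3.png");crop(S.img,200,300,130,260,4,"pics/d4.png")
E
```

```text
t: 2.1
tcp_pos: [0.4805, -0.0305, 0.1247]
tool_rot: [-0.081, 0.707, 0.085, 0.698]
force: [-0.4, 1.2, 0.7]
finger_gap: 0.999
tcp [ 0.4805 -0.0305  0.1247] yawY 13.48 tilt x-axis [-0.013  0.004 -1.   ] z-axis [ 0.972  0.233 -0.012]
delta tool mm [-3.4 -4.9  4.2] t 2.1 F [-0.4  1.2  0.7] M [-0.01  0.04 -0.05] gap 0.999 q [-0.3   0.51  1.88  0.    0.76 -2.1 ]
turn world-z deg 0.02 -> about tool x rad -0.0
```

View pics/d4.png

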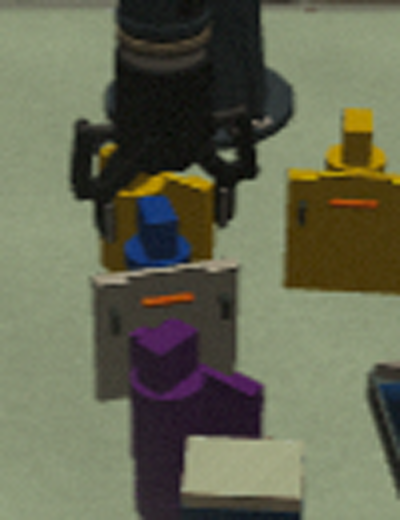

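View pics/d3.png

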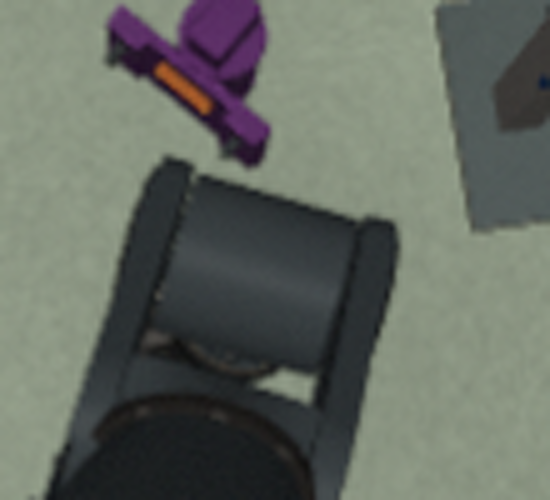

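```bash
python3 -m crank '[[0.0854,0,0,0,0]]'; python3 - <<'E'
from m import *
plan(.4857,-.0343,.128,13.5)
E
```

```text
t: 2.3
tcp_pos: [0.4864, -0.0323, 0.1312]
tool_rot: [-0.084, 0.701, 0.083, 0.703]
force: [-0.1, 0.1, 0.2]
finger_gap: 1.002
tcp [ 0.4864 -0.0323  0.1312] yawY 13.5 tilt x-axis [ 0.003 -0.001 -1.   ] z-axis [0.972 0.234 0.003]
delta tool mm [ 3.2 -1.8 -1.2] t 2.3 F [-0.1  0.1  0.2] M [-0.03  0.03  0.06] gap 1.002 q [-0.3   0.5   1.87  0.    0.76 -2.1 ]
turn world-z deg -0.0 -> about tool x rad 0.0
```

```bash
python3 -m crank '[[0.0854,0.002,-0.001,-0.001,0],[0.02,0,0,0,0],[0.02,0,0,0,0],[0.02,0,0,0,0],[0.02,0,0,0,0]]' 110; python3 - <<'E'
from m import *
plan(.4857,-.0343,.128,13.5)
E
```

```text
t: 2.8
tcp_pos: [0.4846, -0.0336, 0.1277]
tool_rot: [-0.083, 0.702, 0.083, 0.703]
force: [-0.0, -0.5, 0.3]
finger_gap: 0.332
tcp [ 0.4846 -0.0336  0.1277] yawY 13.48 tilt x-axis [ 0.001 -0.    -1.   ] z-axis [0.972 0.233 0.001]
delta tool mm [-0.3 -0.9  0.9] t 2.8 F [-0.  -0.5  0.3] M [-0.11 -0.03 -0.04] gap 0.332 q [-0.3   0.51  1.88 -0.    0.76 -2.11]
turn world-z deg 0.02 -> about tool x rad -0.0
```

```bash
python3 -m crank '[[0.02,0,0,0,0],[0.02,-0.03,0,0,0],[0.02,-0.045,0,0,0],[0.02,-0.015,-0.03,0,0],[0.02,0,-0.04,0,0.046]]' ; python3 -m crank '[[0.02,0,-0.045,0,0.046],[0.02,0,-0.045,0,0],[0.02,0,-0.045,0,0],[0.02,0,-0.03,0,0],[0.02,0,0,0,0]]' ; python3 - <<'E'
from m import *
plan(.5577,-.274,.2137,8.2)
E
```

```text
t: 3.3
tcp_pos: [0.5012, -0.1008, 0.2195]
tool_rot: [-0.068, 0.703, 0.067, 0.705]
force: [0.6, -0.4, -3.1]
finger_gap: 0.294
t: 3.8
tcp_pos: [0.5265, -0.2692, 0.2161]
tool_rot: [-0.05, 0.705, 0.048, 0.705]
force: [0.1, -0.1, -3.1]
finger_gap: 0.29
tcp [ 0.5265 -0.2692  0.2161] yawY 7.95 tilt x-axis [ 0.    -0.002 -1.   ] z-axis [0.99  0.138 0.   ]
delta tool mm [ 2.4 -9.1 30.2] t 3.8 F [ 0.1 -0.1 -3.1] M [ 0.06  0.03 -0.04] gap 0.29 q [-0.66  0.5   1.54 -0.    1.1  -2.37]
turn world-z deg 0.25 -> about tool x rad -0.004
```

```bash
python3 -m crank '[[0.02,0.0,-0.009,0.005,0],[0.02,0,0,0,0]]' ; python3 - <<'E'
from m import *
plan(.5577,-.274,.2137,8.2)
T=Cam(snapshot("top"));S=Cam(snapshot("scene"))
crop(T.img,300,400,130,230,6,"pics/e1.png");crop(S.img,120,210,160,280,5,"pics/e2.png")
np.savez("top1.npz",image=T.img,range_z=T.rz,extrinsics=T.E,vertical_fov=45.33508234810391,cx=T.K[0,2],cy=T.K[1,2],distortion=T.D)
np.savez("scene1.npz",image=S.img,range_z=S.rz,extrinsics=S.E,vertical_fov=49.773078262597394,cx=S.K[0,2],cy=S.K[1,2],distortion=S.D)
E
```

```text
t: 4.0
tcp_pos: [0.5328, -0.2727, 0.2165]
tool_rot: [-0.05, 0.705, 0.051, 0.705]
force: [1.0, 0.1, -3.8]
finger_gap: 0.289
tcp [ 0.5328 -0.2727  0.2165] yawY 8.21 tilt x-axis [-0.     0.001 -1.   ] z-axis [ 0.99   0.143 -0.   ]
delta tool mm [ 2.8 -4.8 24.4] t 4.0 F [ 1.   0.1 -3.8] M [-0.04  0.05 -0.02] gap 0.289 q [-0.66  0.51  1.52  0.    1.12 -2.37]
turn world-z deg -0.01 -> about tool x rad 0.0
```

View pics/e1.png

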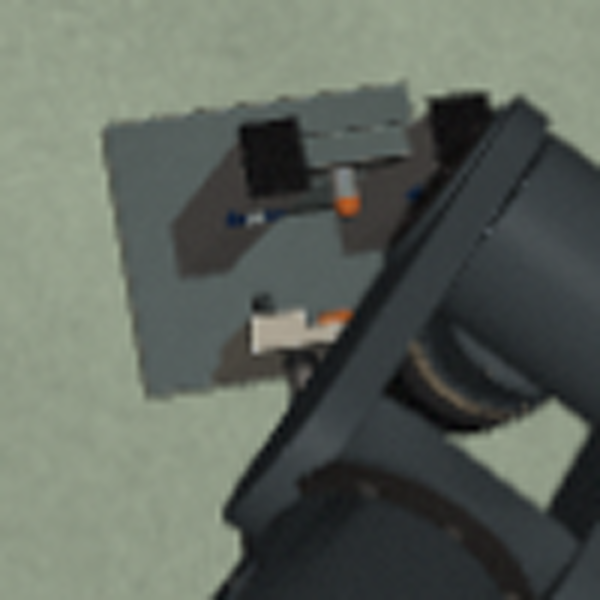

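View pics/e2.png

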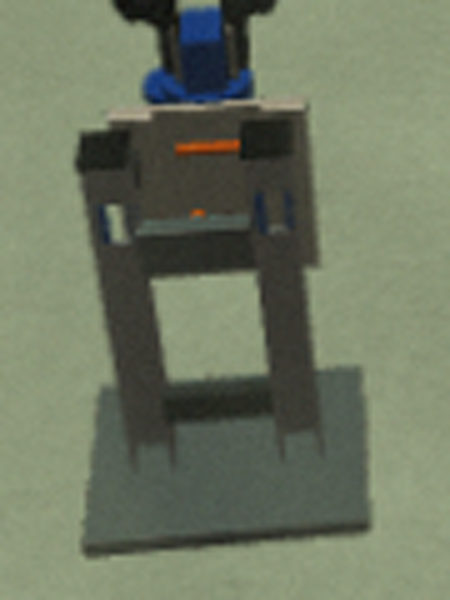

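```bash
python3 - <<'E'
from m import *
T=load("top1.npz");S=load("scene1.npz")
a=np.radians(8.2);R=np.array([[np.cos(a),np.sin(a)],[-np.sin(a),np.cos(a)]])
def full(p,x0,y0,k): return (np.array(p,float)+.5)/k-.5+[x0,y0]
def loc(P): return ((P[:,:2]-[.627,-.264])@R.T*1000).round(1).tolist()
t=lambda p,z:loc(T.plane(full(p,300,130,6),z)); s=lambda p,z:loc(S.plane(full(p,120,160,5),z))
print("tcp",loc(np.array([[.5328,-.2727,0]])))
print("top claw",t([(262,300)],.190),"plate corner",t([(252,314),(252,352)],.211))
print("top slot L edges",t([(228,218),(280,216)],.168),"ball",t([(348,204)],.178))
print("scene plate corners",s([(107,115),(310,102)],.211),"rib L end",s([(175,149)],.188))
print("scene ball",s([(199,213)],.179), "caps L", s([(80,140),(128,133)],.239),"R",s([(240,125),(290,125)],.239))
print("slots: L", s([(100,205),(132,205)],.18),"R",s([(253,195),(294,195)],.18))
E
```

```text
tcp [[-94.5, 4.8]]
top claw [[-42.0, 51.8]] plate corner [[-50.6, 61.9], [-68.1, 64.9]]
top slot L edges [[2.7, 56.6], [-0.1, 31.4]] ball [[-0.7, -0.1]]
scene plate corners [[-62.1, -54.7], [-60.1, 65.7]] rib L end [[-55.3, -16.9]]
scene ball [[2.1, -1.8]] caps L [[9.8, -60.9], [6.1, -34.5]] R [[6.4, 28.0], [10.3, 56.0]]
slots: L [[-12.7, -59.6], [-10.1, -40.9]] R [[-11.0, 29.3], [-7.7, 53.2]]
```

```bash
python3 -m crank '[[0.02,0.003,-0.005,0.018,0],[0.02,0,0,0.016,0],[0.02,0,0,0,0],[0.02,0,0,0,0]]' ; python3 - <<'E'
from m import *
plan(.5577,-.274,.2127,8.2)
T=Cam(snapshot("top"));S=Cam(snapshot("scene"))
crop(T.img,310,380,130,200,8,"pics/e3.png");crop(S.img,130,200,170,240,8,"pics/e4.png")
np.savez("top1.npz",image=T.img,range_z=T.rz,extrinsics=T.E,vertical_fov=45.33508234810391,cx=T.K[0,2],cy=T.K[1,2],distortion=T.D)
np.savez("scene1.npz",image=S.img,range_z=S.rz,extrinsics=S.E,vertical_fov=49.773078262597394,cx=S.K[0,2],cy=S.K[1,2],distortion=S.D)
E
```

```text
t: 4.5
tcp_pos: [0.5663, -0.2715, 0.214]
tool_rot: [-0.051, 0.706, 0.052, 0.705]
force: [-0.5, -0.1, -3.5]
finger_gap: 0.294
tcp [ 0.5663 -0.2715  0.214 ] yawY 8.31 tilt x-axis [-0.002  0.001 -1.   ] z-axis [ 0.989  0.145 -0.002]
delta tool mm [ 1.4 -1.2 -8.9] t 4.5 F [-0.5 -0.1 -3.5] M [ 0.02  0.12 -0.01] gap 0.294 q [-0.62  0.55  1.44 -0.    1.15 -2.34]
turn world-z deg -0.11 -> about tool x rad 0.002
```

View pics/e3.png

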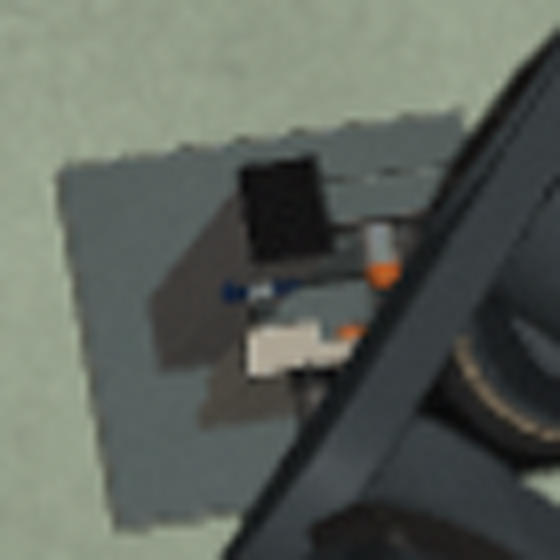

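View pics/e4.png

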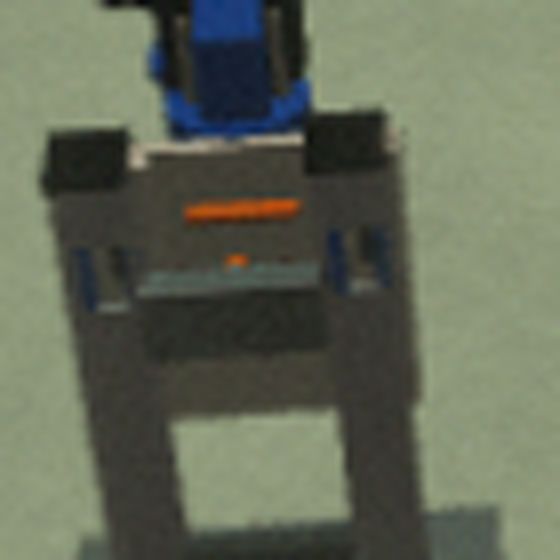

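```bash
python3 - <<'E'
from m import *
T=load("top1.npz");S=load("scene1.npz")
a=np.radians(8.2);R=np.array([[np.cos(a),np.sin(a)],[-np.sin(a),np.cos(a)]])
def full(p,x0,y0,k): return (np.array(p,float)+.5)/k-.5+[x0,y0]
def loc(P): return ((P[:,:2]-[.627,-.264])@R.T*1000).round(1).tolist()
t=lambda p,z:loc(T.plane(full(p,310,130,8),z)); s=lambda p,z:loc(S.plane(full(p,130,170,8),z))
print("tcp",loc(np.array([[.5663,-.2715,0]])))
print("rib",s([(185,213),(300,206)],.187),"ball",s([(236,262)],.179))
print("plate top L/R",s([(133,156),(398,140)],.208))
print("top plate",t([(246,327),(246,378)],.208),"ball",t([(383,275)],.178),"rib L end",t([(340,333)],.187))
crop(S.img,135,185,195,212,16,"pics/e5.png")
im=cv2.imread("pics/e5.png"); cv2.imwrite("pics/e5.png",cv2.convertScaleAbs(im,alpha=1.8))
E
```

```text
tcp [[-61.1, 1.2]]
rib [[-20.2, -21.1], [-19.1, 20.8]] ball [[2.5, -2.7]]
plate top L/R [[-28.4, -37.8], [-26.0, 58.4]]
top plate [[-17.7, 59.1], [-35.5, 62.3]] ball [[-1.7, 0.5]] rib L end [[-21.6, 21.8]]
```

View pics/e5.png

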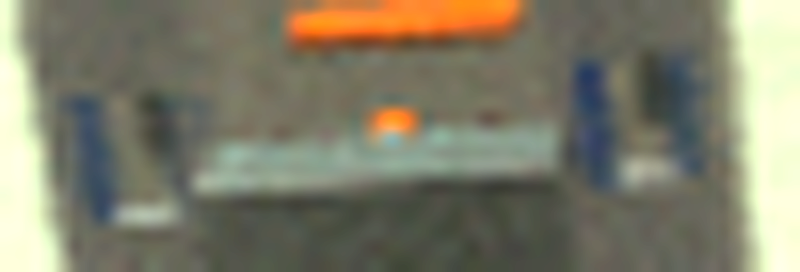

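```bash
python3 -m crank '[[0.02,0.001,-0.001,0.006,0],[0.02,0,0,0.006,0],[0.02,0,0,0.002,0],[0.02,0,0,0,0]]' ; python3 - <<'E'
from m import *
plan(.5577,-.274,.2127,8.2)
T=Cam(snapshot("top"));S=Cam(snapshot("scene"))
crop(S.img,135,185,185,220,16,"pics/e6.png")
im=cv2.imread("pics/e6.png"); cv2.imwrite("pics/e6.png",cv2.convertScaleAbs(im,alpha=1.8))
E
```

```text
t: 5.0
tcp_pos: [0.5813, -0.2718, 0.2133]
tool_rot: [-0.051, 0.705, 0.051, 0.705]
force: [0.5, -0.6, -3.5]
finger_gap: 0.298
tcp [ 0.5813 -0.2718  0.2133] yawY 8.22 tilt x-axis [ 0. -0. -1.] z-axis [0.99  0.143 0.   ]
delta tool mm [  0.6   1.2 -23.7] t 5.0 F [ 0.5 -0.6 -3.5] M [ 0.05  0.07 -0.03] gap 0.298 q [-0.61  0.57  1.41  0.    1.16 -2.33]
turn world-z deg -0.02 -> about tool x rad 0.0
```

View pics/e6.png

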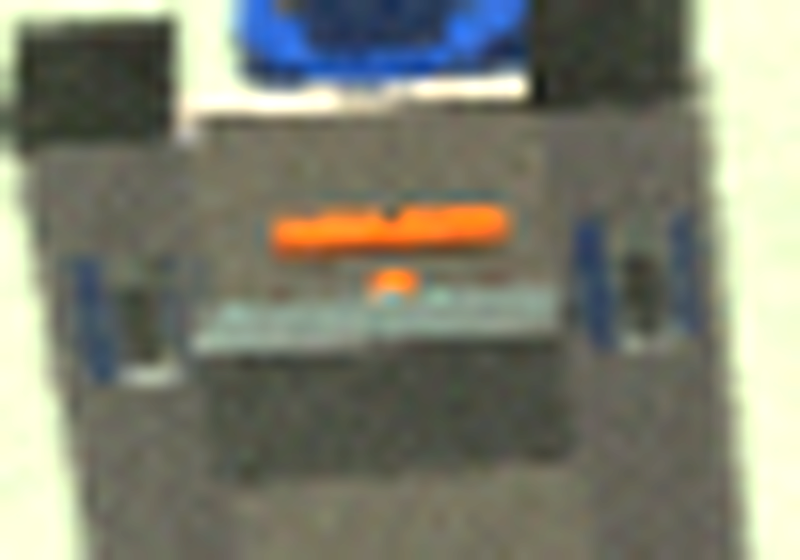

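```bash
python3 -m crank '[[0.02,0,0,0.003,0],[0.02,0,0,0.003,0],[0.02,0,0,0,0]]' ; python3 -c "
from m import *
plan(.5577,-.274,.2127,8.2)"; python3 -m crank '[[0.02,0,0,0.002,0],[0.02,0,0,0,0]]' ; python3 -c "
from m import *
plan(.5577,-.274,.2127,8.2)"
```

```text
t: 5.4
tcp_pos: [0.5845, -0.2712, 0.2132]
tool_rot: [-0.05, 0.707, 0.051, 0.703]
force: [-5.9, -1.6, -1.5]
finger_gap: 0.292
tcp [ 0.5845 -0.2712  0.2132] yawY 8.2 tilt x-axis [-0.006  0.    -1.   ] z-axis [ 0.99   0.143 -0.006]
delta tool mm [  0.7   1.  -26.9] t 5.4 F [-5.9 -1.6 -1.5] M [-0.2   0.99 -0.18] gap 0.292 q [-0.61  0.58  1.4  -0.    1.18 -2.32]
turn world-z deg 0.0 -> about tool x rad -0.0
t: 5.6
tcp_pos: [0.5846, -0.2711, 0.2133]
tool_rot: [-0.05, 0.709, 0.051, 0.702]
force: [-10.5, -1.6, 1.5]
finger_gap: 0.292
tcp [ 0.5846 -0.2711  0.2133] yawY 8.19 tilt x-axis [-0.01  0.   -1.  ] z-axis [ 0.99   0.143 -0.01 ]
delta tool mm [  0.8   1.  -27. ] t 5.6 F [-10.5  -1.6   1.5] M [-0.37  1.64 -0.23] gap 0.292 q [-0.6   0.58  1.39 -0.01  1.18 -2.32]
turn world-z deg 0.01 -> about tool x rad -0.0
```

```bash
python3 - <<'E'
from m import *
T=Cam(snapshot("top"));S=Cam(snapshot("scene"))
crop(S.img,135,185,185,220,16,"pics/e7.png")
im=cv2.imread("pics/e7.png"); cv2.imwrite("pics/e7.png",cv2.convertScaleAbs(im,alpha=1.8))
crop(T.img,310,380,130,200,8,"pics/e8.png")
E
```

```text
(no output)
```

View pics/e7.png

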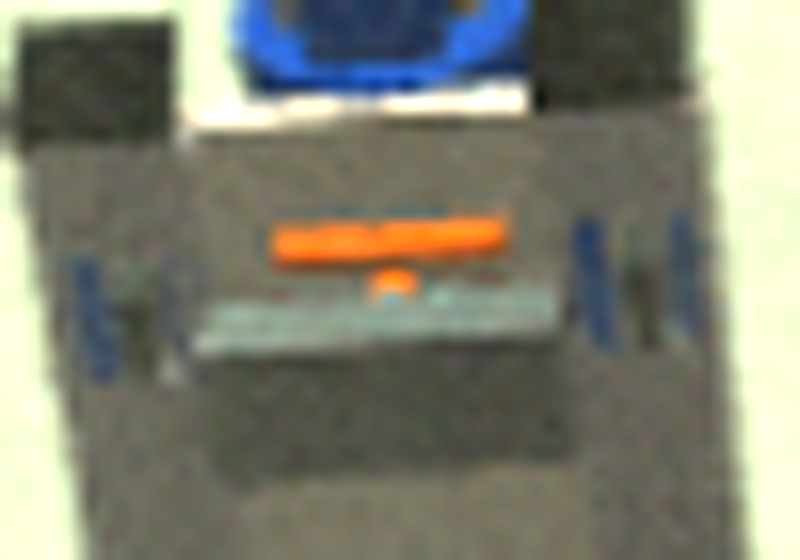

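View pics/e8.png

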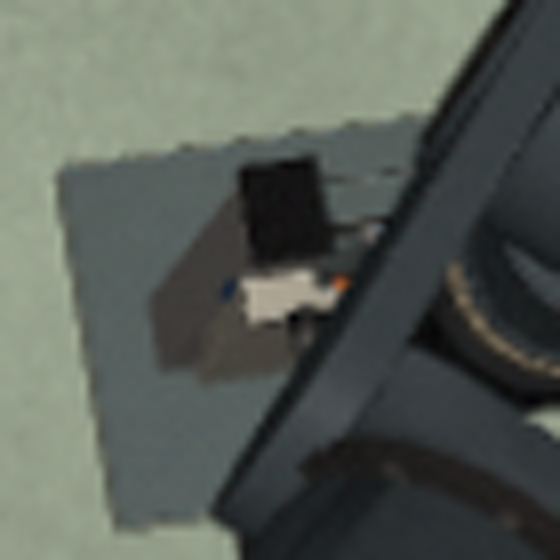

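```bash
python3 -m crank '[[0.02,0.002,0,-0.001,0],[0.02,0.003,0,0,0],[0.02,0,0,0,0]]' ; python3 -c "
from m import *
plan(.5577,-.274,.2127,8.2)"
```

```text
t: 6.0
tcp_pos: [0.5846, -0.2715, 0.2105]
tool_rot: [-0.051, 0.708, 0.05, 0.703]
force: [-10.2, -0.5, 8.1]
finger_gap: 0.29
tcp [ 0.5846 -0.2715  0.2105] yawY 8.19 tilt x-axis [-0.007 -0.001 -1.   ] z-axis [ 0.99   0.142 -0.007]
delta tool mm [ -2.    1.4 -26.9] t 6.0 F [-10.2  -0.5   8.1] M [-0.1   1.73 -0.15] gap 0.29 q [-0.61  0.58  1.4  -0.01  1.17 -2.32]
turn world-z deg 0.01 -> about tool x rad -0.0
```

```bash
python3 -m crank '[[0.02,0.003,0,-0.0005,0],[0.02,0.003,0,0,0],[0.02,0,0,0,0]]' ; python3 -c "
from m import *
plan(.5577,-.274,.2127,8.2)"
```

```text
t: 6.3
tcp_pos: [0.5829, -0.2712, 0.2012]
tool_rot: [-0.05, 0.709, 0.051, 0.702]
force: [-6.2, -1.8, -7.0]
finger_gap: 0.291
tcp [ 0.5829 -0.2712  0.2012] yawY 8.21 tilt x-axis [-0.01   0.001 -1.   ] z-axis [ 0.99   0.143 -0.01 ]
delta tool mm [-11.3   0.9 -25.5] t 6.3 F [-6.2 -1.8 -7. ] M [-0.45  1.48 -0.12] gap 0.291 q [-0.61  0.59  1.41 -0.01  1.15 -2.32]
turn world-z deg -0.01 -> about tool x rad 0.0
```

```bash
python3 -m crank '[[0.02,0.003,0,0,0],[0.02,0.002,0,0,0],[0.02,0,0,0,0]]' ; python3 -c "
from m import *
plan(.5577,-.274,.2127,8.2)"
```

```text
t: 6.6
tcp_pos: [0.5833, -0.2712, 0.1982]
tool_rot: [-0.05, 0.709, 0.051, 0.702]
force: [-11.1, -1.5, 5.6]
finger_gap: 0.289
tcp [ 0.5833 -0.2712  0.1982] yawY 8.26 tilt x-axis [-0.009  0.001 -1.   ] z-axis [ 0.99   0.144 -0.009]
delta tool mm [-14.2   0.9 -25.8] t 6.6 F [-11.1  -1.5   5.6] M [0.36 1.88 0.22] gap 0.289 q [-0.61  0.59  1.41 -0.    1.15 -2.32]
turn world-z deg -0.06 -> about tool x rad 0.001
```

```bash
python3 -m crank '[[0.02,0.004,0,0,0],[0.02,0.003,0,0,0],[0.02,0,0,0,0]]' ; python3 -c "
from m import *
plan(.5577,-.274,.2127,8.2)"
```

```text
t: 6.9
tcp_pos: [0.584, -0.2713, 0.1972]
tool_rot: [-0.05, 0.707, 0.05, 0.704]
force: [-18.4, 0.6, 29.1]
finger_gap: 0.289
tcp [ 0.584  -0.2713  0.1972] yawY 8.16 tilt x-axis [-0.005 -0.    -1.   ] z-axis [ 0.99   0.142 -0.005]
delta tool mm [-15.4   1.1 -26.5] t 6.9 F [-18.4   0.6  29.1] M [ 1.48  2.43 -0.09] gap 0.289 q [-0.61  0.59  1.41 -0.    1.14 -2.32]
turn world-z deg 0.04 -> about tool x rad -0.001
```

```bash
python3 -m crank '[[0.02,-0.005,0,-0.003,0],[0.02,-0.002,0,-0.001,0],[0.02,0,0,0,0]]' ; python3 -c "
from m import *
plan(.5577,-.274,.2127,8.2)"
```

```text
t: 7.2
tcp_pos: [0.5824, -0.2715, 0.1981]
tool_rot: [-0.051, 0.706, 0.051, 0.705]
force: [-6.7, 0.2, 6.3]
finger_gap: 0.293
tcp [ 0.5824 -0.2715  0.1981] yawY 8.23 tilt x-axis [-0.002  0.    -1.   ] z-axis [ 0.99   0.143 -0.002]
delta tool mm [-14.6   1.  -24.8] t 7.2 F [-6.7  0.2  6.3] M [0.67 0.99 0.19] gap 0.293 q [-0.61  0.59  1.42 -0.    1.14 -2.32]
turn world-z deg -0.03 -> about tool x rad 0.001
```

```bash
python3 -m crank '[[0.02,-0.001,0,-0.002,0],[0.05,0,0,0,0],[0.0854,0,0,0,0],[0.0854,0,0,0,0],[0.0854,0,0,0,0]]' ; python3 - <<'E'
from m import *
plan(.5577,-.274,.2127,8.2)
T=Cam(snapshot("top"));S=Cam(snapshot("scene"))
crop(S.img,125,205,170,230,9,"pics/f1.png")
E
```

```text
t: 7.7
tcp_pos: [0.5819, -0.272, 0.1983]
tool_rot: [-0.051, 0.705, 0.05, 0.706]
force: [1.2, -0.8, 0.5]
finger_gap: 0.954
tcp [ 0.5819 -0.272   0.1983] yawY 8.22 tilt x-axis [ 0.001 -0.001 -1.   ] z-axis [0.99  0.143 0.001]
delta tool mm [-14.4   1.5 -24.2] t 7.7 F [ 1.2 -0.8  0.5] M [-0.04 -0.    0.03] gap 0.954 q [-0.61  0.59  1.42 -0.    1.13 -2.33]
turn world-z deg -0.02 -> about tool x rad 0.0
```

View pics/f1.png

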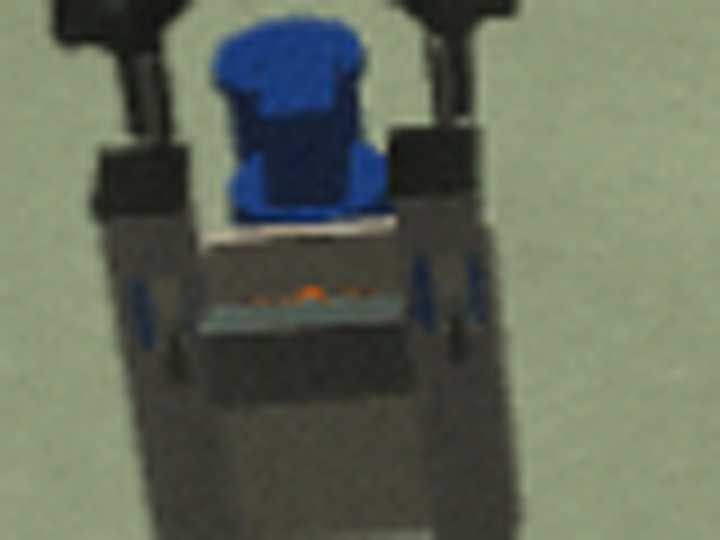

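```bash
python3 -m crank '[[0.0854,-0.03,0,0,0],[0.0854,-0.045,0,0,0],[0.0854,-0.03,0.03,0,0],[0.0854,0,0.045,0,0],[0.0854,0,0.045,0,0]]' ; python3 - <<'E'
from m import *
plan(.57,.22,.27,8.2)
T=load("top0.npz")
X=T.cloud()
# panel plane fit
a=np.radians(6); 
v,u=np.mgrid[0:384,0:512]
m=(u>160)&(u<215)&(v>155)&(v<205)&(T.rz>0)
P=X[m]; 
rng=np.random.default_rng(0);best=None
for _ in range(400):
    q=P[rng.choice(len(P),3,False)]; n=np.cross(q[1]-q[0],q[2]-q[0]); 
    if np.linalg.norm(n)<1e-6: continue
    n/=np.linalg.norm(n); d=abs((P-q[0])@n)<.003
    if best is None or d.sum()>best.sum(): best=d
for _ in range(3):
    c=P[best].mean(0); n=np.linalg.svd(P[best]-c)[2][2]; n*=np.sign(n[2]); best=abs((P-c)@n)<.004
print("plane",c.round(4),n.round(4),best.sum(),len(P),"lean",np.degrees(np.arccos(n[2])),"yaw",np.degrees(np.arctan2(-n[1],-n[0])), "std",((P[best]-c)@n).std())
np.savez("plane.npz",c=c,n=n)
E
```

```text
t: 8.3
tcp_pos: [0.5648, -0.1526, 0.3049]
tool_rot: [-0.051, 0.704, 0.049, 0.707]
force: [-0.0, 0.8, -1.3]
finger_gap: 0.998
tcp [ 0.5648 -0.1526  0.3049] yawY 8.1 tilt x-axis [ 0.004 -0.002 -1.   ] z-axis [0.99  0.141 0.003]
delta tool mm [ 34.4 368.3  57.6] t 8.3 F [-0.   0.8 -1.3] M [ 0.06 -0.02 -0.  ] gap 0.998 q [-0.46  0.4   1.45  0.    1.29 -2.17]
turn world-z deg 0.1 -> about tool x rad -0.002
plane [0.5961 0.2359 0.0987] [-0.5685 -0.0657  0.8201] 2016 2639 lean 34.90699392795927 yaw 6.5951102095001986 std 0.0020824292176564773
```

```bash
cat > v.py <<'E'
from m import *
d=np.load("plane.npz"); C0=d["c"]
psi=np.radians(6.6); th=np.radians(35)
N=np.array([-np.sin(th)*np.cos(psi),-np.sin(th)*np.sin(psi),np.cos(th)])
U=np.array([np.cos(th)*np.cos(psi),np.cos(th)*np.sin(psi),np.sin(th)])
L=np.cross(N,U)
def onp(C,uv,h):
    r=C.ray(uv); o=C0+N*h; t=((o-C.c)@N)/(r@N); P=C.c+r*t[:,None]; return np.c_[(P-C0)@U,(P-C0)@L]*1000,P
def masks(C):
    hsv=cv2.cvtColor(C.img,cv2.COLOR_BGR2HSV); H,S,V=[hsv[...,i].astype(int) for i in range(3)]
    X=C.cloud(); reg=(X[...,0]>.46)&(X[...,0]<.7)&(X[...,1]>.12)&(X[...,1]<.34)&(X[...,2]>.02)
    h=(X-C0)@N
    return dict(red=reg&((H<6)|(H>174))&(S>150),green=reg&(H>50)&(H<85)&(S>110)),h
E
python3 - <<'E'
from v import *
T=load("top0.npz")
def full(p): return (np.array(p,float)+.5)/6-.5+[140,130]
q,_=onp(T,full([(310,175),(432,310),(290,440),(140,300),(390,210),(400,400),(190,410),(200,195),(355,190),(425,350)]),1)
print(q.round(1).tolist())
A=np.c_[2*q,np.ones(len(q))]; s=np.linalg.lstsq(A,(q**2).sum(1),rcond=None)[0]; r=np.sqrt(s[2]+s[0]**2+s[1]**2); print("dial c",s[:2].round(1),"r",r.round(1),"resid",(np.linalg.norm(q-s[:2],axis=1)-r).round(1))
m,h=masks(T)
g=m["green"]; v,u=np.nonzero(g); qg,_=onp(T,np.c_[u,v],5); print("green",len(qg),np.c_[u,v,qg].round(1).tolist())
r_=m["red"]; v,u=np.nonzero(r_); hh=h[r_]; print("red",len(u), "h",np.percentile(hh,[5,50,95]).round(3))
lo=hh<.02; hi=hh>.045
ql,_=onp(T,np.c_[u,v][lo],5); print("pointer",np.c_[u[lo],v[lo],ql].round(1).tolist())
qh,_=onp(T,np.c_[u,v][hi],56); print("bar",hi.sum(),rect(np.c_[qh/1000,qh[:,0]]))
E
```

```text
[[475.2, -158.2], [458.4, -168.2], [445.2, -151.0], [463.7, -138.3], [470.3, -165.6], [448.4, -163.3], [450.3, -141.1], [474.5, -146.7], [473.0, -162.5], [453.9, -166.8]]
dial c [ 460.5 -153.2] r 15.5 resid [ 0.  -0.3 -0.1 -0.3  0.4  0.3  0.4 -0.1  0.  -0.3]
green 22 [[169.0, 171.0, 2205.1, -915.0], [170.0, 171.0, 2206.3, -906.2], [170.0, 172.0, 2215.9, -908.0], [171.0, 172.0, 2217.1, -899.2], [172.0, 172.0, 2218.3, -890.4], [173.0, 172.0, 2219.4, -881.6], [172.0, 173.0, 2227.9, -892.2], [173.0, 173.0, 2229.1, -883.3], [188.0, 177.0, 2285.8, -757.9], [189.0, 177.0, 2287.0, -749.0], [189.0, 178.0, 2296.7, -750.7], [190.0, 178.0, 2297.9, -741.8], [190.0, 179.0, 2307.7, -743.5], [191.0, 179.0, 2308.9, -734.6], [191.0, 180.0, 2318.7, -736.3], [192.0, 180.0, 2319.9, -727.4], [191.0, 181.0, 2328.5, -737.9], [192.0, 181.0, 2329.7, -729.1], [192.0, 182.0, 2339.6, -730.7], [191.0, 183.0, 2348.2, -741.3], [192.0, 183.0, 2349.4, -732.4], [191.0, 184.0, 2358.1, -743.0]]
red 97 h [0.007 0.053 0.058]
pointer [[183.0, 169.0, 2202.5, -788.5], [184.0, 169.0, 2203.7, -779.7], [184.0, 170.0, 2213.3, -781.4], [184.0, 171.0, 2222.9, -783.1], [184.0, 172.0, 2232.5, -784.7], [185.0, 172.0, 2233.7, -775.9], [184.0, 173.0, 2242.2, -786.4], [185.0, 173.0, 2243.4, -777.6], [185.0, 174.0, 2253.0, -779.3], [185.0, 175.0, 2262.7, -781.0], [185.0, 176.0, 2272.4, -782.7], [186.0, 176.0, 2273.6, -773.9]]
bar 77 (array([27075.5, -8992.9]), array([2770.1,  646.1]), 2.62)
```

```bash
python3 - <<'E'
from v import *
T=load("top0.npz")
def full(p): return (np.array(p,float)+.5)/6-.5+[140,130]
q,_=onp(T,full([(310,175),(432,310),(290,440),(140,300),(390,210),(400,400),(190,410),(200,195),(355,190),(425,350)]),.001)
A=np.c_[2*q,np.ones(len(q))]; s=np.linalg.lstsq(A,(q**2).sum(1),rcond=None)[0]; c=s[:2]; r=np.sqrt(s[2]+c@c); print("dial c",c.round(1),"r",r.round(1),"resid",(np.linalg.norm(q-c,axis=1)-r).round(1))
m,h=masks(T)
ang=lambda p:np.degrees(np.arctan2(p[...,1],p[...,0]))
g=m["green"]; v,u=np.nonzero(g); qg,_=onp(T,np.c_[u,v],.005); e=qg-c; o=np.linalg.norm(e,axis=1)>35; print("marker",e[o].mean(0).round(1),np.linalg.norm(e[o].mean(0)),ang(e[o].mean(0)))
r_=m["red"]; v,u=np.nonzero(r_); hh=h[r_]; lo=hh<.02; hi=hh>.045
ql,_=onp(T,np.c_[u,v][lo],.005); el=ql-c; print("pointer",el.round(1).tolist(), ang(el.mean(0)))
qh,_=onp(T,np.c_[u,v][hi],.056); print("bar",rect(np.c_[(qh-c)/1000,qh[:,0]]))
P=C0+U*c[0]/1000+L*c[1]/1000; print("spindle foot",P.round(4),"valve_grip",(P+N*.043).round(4),"U",U.round(3),"L",L.round(3),"N",N.round(3))
print("scale ends",ang(onp(T,full([(263,187),(152,328)]),.001)[0]-c))
E
```

```text
dial c [-5.5  1.3] r 74.9 resid [ 0.2 -1.4 -0.4 -1.6  1.7  1.3  1.7 -0.3  0.2 -1.7]
marker [38.4 41.4] 56.491363064533196 47.13743632080808
pointer [[43.4, 5.0], [43.0, 2.0], [39.8, 2.6], [36.6, 3.2], [33.3, 3.7], [32.9, 0.8], [30.1, 4.3], [29.7, 1.4], [26.5, 1.9], [23.2, 2.5], [19.9, 3.1], [19.5, 0.1]] 4.62250137782455
bar (array([ 4.5, -1.2]), array([60.9, 14.2]), 2.62)
spindle foot [0.5915 0.2367 0.0956] valve_grip [0.567  0.2338 0.1308] U [0.814 0.094 0.574] L [-0.115  0.993  0.   ] N [-0.57  -0.066  0.819]
scale ends [-0.1798138  90.74954127]
```

```bash
python3 -m crank '[[0.0854,0,0.045,0.01,0],[0.04,0,0.045,0.01,0],[0,0,0.045,0.01,0],[0,0,0.045,0.01,0],[0,0,0.045,0.01,0]]' 40 >/dev/null; python3 -m crank '[[0,0,0.045,0.01,0],[0,0,0.045,0.01,0],[0,0.03,0.03,0,0],[0,0.03,0,0,0],[0,0,0,0,0]]' ; python3 - <<'E'
from m import *
plan(.583,.200,.2,8.2)
T=Cam(snapshot("top"));S=Cam(snapshot("scene"))
crop(S.img,260,400,120,270,4,"pics/g1.png")
crop(T.img,310,400,130,220,6,"pics/g2.png")
crop(S.img,125,205,170,230,9,"pics/g3.png")
E
```

```text
t: 9.3
tcp_pos: [0.5809, 0.1992, 0.2391]
tool_rot: [-0.052, 0.709, 0.051, 0.702]
force: [-0.7, -0.5, 0.4]
finger_gap: 0.001
tcp [0.5809 0.1992 0.2391] yawY 8.34 tilt x-axis [-0.009 -0.002 -1.   ] z-axis [ 0.989  0.145 -0.01 ]
delta tool mm [39.1  0.5  2.5] t 9.3 F [-0.7 -0.5  0.4] M [-0.02  0.01 -0.02] gap 0.001 q [ 0.15  0.51  1.45 -0.    1.2  -1.57]
turn world-z deg -0.14 -> about tool x rad 0.002
```

View pics/g1.png

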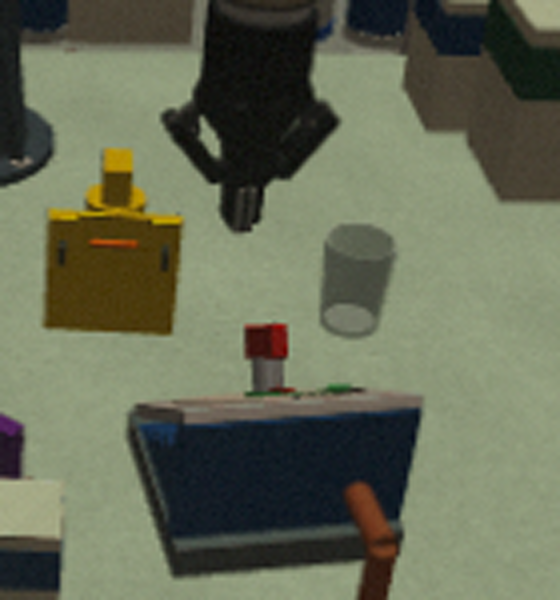

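View pics/g2.png

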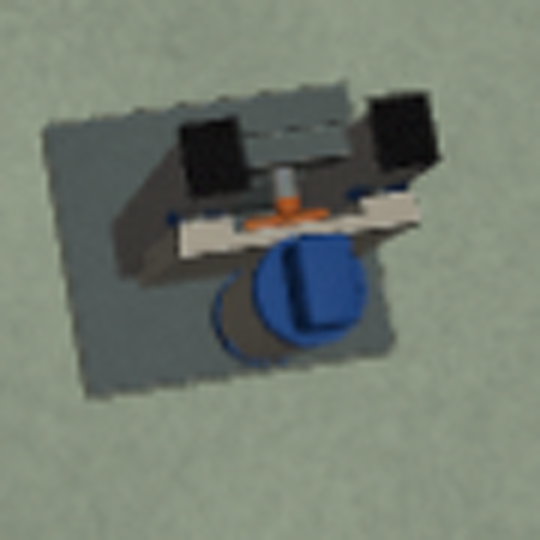

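View pics/g3.png

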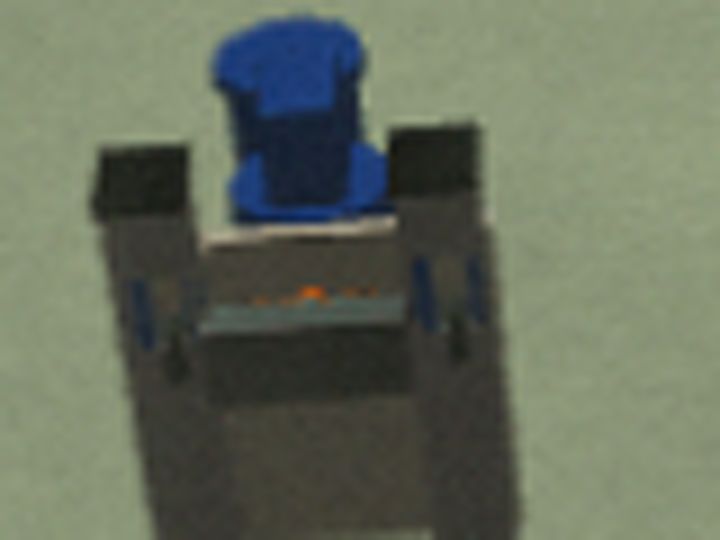

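```bash
python3 -m crank '[[0,0.035,0,0.002,0],[0,0.035,0,0,0],[0,0.036,0,0,0],[0,0,0,0,0]]' ; python3 - <<'E'
from m import *
plan(.583,.210,.131,8.2)
T=Cam(snapshot("top"));S=Cam(snapshot("scene"))
crop(S.img,280,360,170,260,6,"pics/g4.png")
crop(T.img,140,240,130,230,6,"pics/g5.png")
X=T.cloud(); hsv=cv2.cvtColor(T.img,cv2.COLOR_BGR2HSV); b=(hsv[...,0]>100)&(hsv[...,0]<125)&(hsv[...,1]>120)
g=b&(X[...,0]>.55)&(X[...,0]<.63)&(X[...,1]>-.33)&(X[...,1]<-.2)&(X[...,2]>.222)
print("grip top",np.median(X[g][:,2]),rect(blob(T,g,.235)))
E
```

```text
t: 9.8
tcp_pos: [0.5844, 0.1972, 0.1347]
tool_rot: [-0.05, 0.708, 0.05, 0.703]
force: [-1.1, -0.7, 0.6]
finger_gap: -0.001
tcp [0.5844 0.1972 0.1347] yawY 8.1 tilt x-axis [-0.007 -0.001 -1.   ] z-axis [ 0.99   0.141 -0.007]
delta tool mm [ 3.7 12.8  0.4] t 9.8 F [-1.1 -0.7  0.6] M [-0.02  0.05 -0.06] gap -0.001 q [ 0.14  0.64  1.53 -0.    0.98 -1.57]
turn world-z deg 0.1 -> about tool x rad -0.002
grip top 0.23073005923478496 (array([ 579.3, -268.5]), array([42.2, 25.3]), 6.01)
```

View pics/g4.png

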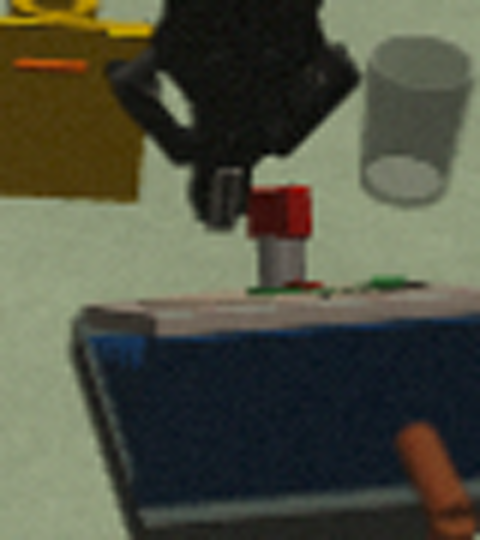

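View pics/g5.png

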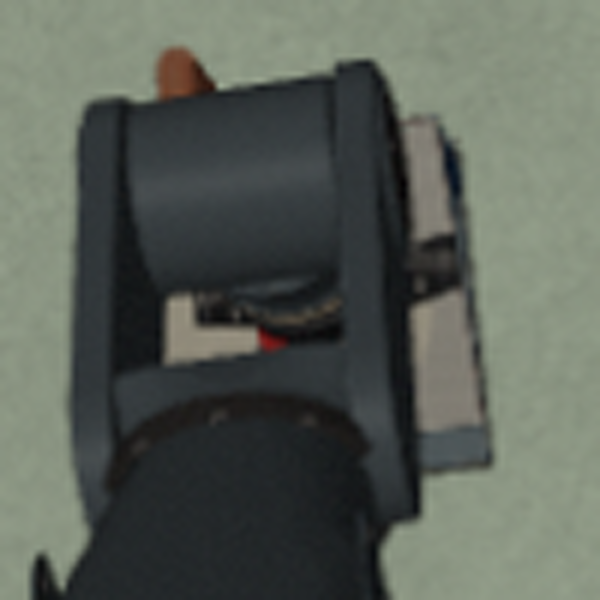

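```bash
cat > push.py <<'E'
from v import *
G=np.array([.567,.2338,.1308])
def target(theta,zt,r,yaw=8.2,hy=.0145,hz=.011):
    a=np.radians(theta); dd=np.cos(a)*U+np.sin(a)*L; e=-np.sin(a)*U+np.cos(a)*L
    y=np.radians(yaw); ax=np.array([np.cos(y),np.sin(y),0]); ay=np.array([-np.sin(y),np.cos(y),0])
    cs=[sz*hz*ax+sy*hy*ay for sz in(-1,1) for sy in(-1,1)]
    k=max(cs,key=lambda c:e@c)
    # contact point p: z=zt, e.(p-G)=-.007, dd.(p-G)=r
    A=np.array([e,dd,[0,0,1]]); p=np.linalg.solve(A,[-.007+e@G,r+dd@G,zt])
    return p-k,p,(p-G)@N
if __name__=="__main__":
    for th in (4,10,20,30,40,47,55):
        t,p,n=target(th,.131,.02); print(th,t.round(4),"contact",p.round(4),"N off",round(n*1000,1))
E
python3 push.py
```

```text
4 [0.6052 0.2183 0.131 ] contact [0.5923 0.2311 0.131 ] N off -14.1
10 [0.6056 0.2205 0.131 ] contact [0.5926 0.2333 0.131 ] N off -14.4
20 [0.6055 0.2242 0.131 ] contact [0.5925 0.237  0.131 ] N off -14.6
30 [0.6046 0.2278 0.131 ] contact [0.5917 0.2406 0.131 ] N off -14.3
40 [0.603  0.2312 0.131 ] contact [0.59  0.244 0.131] N off -13.6
47 [0.6014 0.2334 0.131 ] contact [0.5885 0.2462 0.131 ] N off -12.9
55 [0.5993 0.2357 0.131 ] contact [0.5863 0.2485 0.131 ] N off -11.8
```

```bash
python3 -m crank '[[0,-0.003,0.001,0.018,0],[0,0,0.006,0,0],[0,0,0,0,0]]' ; python3 - <<'E'
from push import *
s,p,R=tool(); print(p.round(4),np.round(s["force"],1))
for th in (4,10,20,30,40,44,47,50,55):
    t,c,n=target(th,.138,.018); print(th,t.round(4),"N off",round(n*1000,1), "tool delta",(R.T@(t-p)*1000).round(1))
E
```

```text
t: 10.2
tcp_pos: [0.6044, 0.209, 0.1429]
tool_rot: [-0.05, 0.704, 0.051, 0.707]
force: [-1.0, 0.6, -0.1]
finger_gap: 0.003
[0.6044 0.209  0.1429] [-1.   0.6 -0.1]
4 [0.598  0.2173 0.138 ] N off -4.1 tool delta [ 4.9  9.2 -5.2]
10 [0.5984 0.2194 0.138 ] N off -4.5 tool delta [ 4.9 11.1 -4.5]
20 [0.5984 0.2227 0.138 ] N off -4.7 tool delta [ 4.9 14.4 -4. ]
30 [0.5978 0.226  0.138 ] N off -4.6 tool delta [ 4.9 17.8 -4.2]
40 [0.5964 0.2292 0.138 ] N off -4.0 tool delta [ 4.9 21.1 -5.1]
44 [0.5957 0.2304 0.138 ] N off -3.7 tool delta [ 4.9 22.4 -5.6]
47 [0.5951 0.2312 0.138 ] N off -3.4 tool delta [ 4.9 23.3 -6.1]
50 [0.5944 0.232  0.138 ] N off -3.1 tool delta [ 4.9 24.2 -6.6]
55 [0.5932 0.2333 0.138 ] N off -2.5 tool delta [ 4.9 25.7 -7.6]
```

```bash
python3 -m crank '[[0,0.004,0.008,0,0],[0,0,0,0,0]]' ; python3 - <<'E'
from push import *
s,p,R=tool(); print(p.round(4),np.round(s["force"],1))
for th in (4,10,20,30,40,44,47,50,55):
    t,c,n=target(th,.138,.025); print(th,t.round(4),"N off",round(n*1000,1), "tool delta",(R.T@(t-p)*1000).round(1))
S=Cam(snapshot("scene")); crop(S.img,280,360,170,260,6,"pics/g6.png")
E
```

```text
t: 10.4
tcp_pos: [0.6007, 0.2171, 0.1363]
tool_rot: [-0.051, 0.706, 0.051, 0.705]
force: [0.2, -0.5, 0.2]
finger_gap: -0.001
[0.6007 0.2171 0.1363] [ 0.2 -0.5  0.2]
4 [0.6064 0.2188 0.138 ] N off -9.0 tool delta [-1.7  0.9  5.8]
10 [0.6066 0.2215 0.138 ] N off -9.3 tool delta [-1.7  3.5  6.4]
20 [0.6061 0.226  0.138 ] N off -9.3 tool delta [-1.7  8.1  6.6]
30 [0.6047 0.2304 0.138 ] N off -8.8 tool delta [-1.7 12.5  5.8]
40 [0.6024 0.2344 0.138 ] N off -7.8 tool delta [-1.7 16.9  4.1]
44 [0.6012 0.2359 0.138 ] N off -7.2 tool delta [-1.7 18.5  3.2]
47 [0.6003 0.237  0.138 ] N off -6.7 tool delta [-1.7 19.7  2.4]
50 [0.5993 0.238  0.138 ] N off -6.2 tool delta [-1.7 20.9  1.5]
55 [0.5974 0.2396 0.138 ] N off -5.3 tool delta [-1.7 22.7 -0.1]
```

View pics/g6.png

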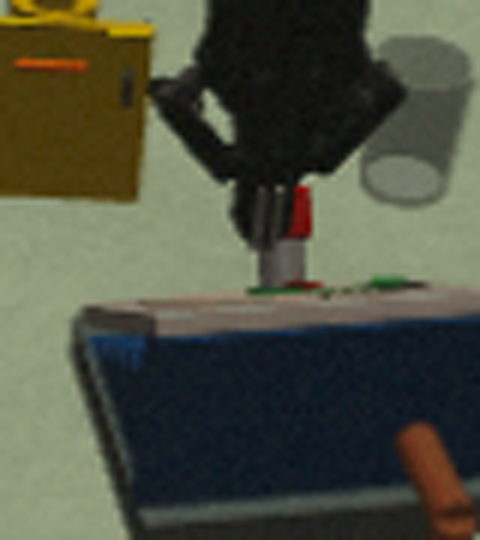

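```bash
python3 - <<'E'
from push import *
S=Cam(snapshot("scene")); X=S.cloud()
for r in (202,205,208):
    print(r,[(c,X[r,c].round(3).tolist()) for c in range(316,334,2)])
S0=load("scene0.npz"); X=S0.cloud()
for r in (202,205,208): print(r,[(c,X[r,c].round(3).tolist()) for c in range(320,334,2)])
E
```

```text
202 [(316, [0.362, 0.242, -0.0]), (318, [0.367, 0.249, 0.003]), (320, [0.61, 0.204, 0.168]), (322, [0.61, 0.21, 0.169]), (324, [0.614, 0.215, 0.171]), (326, [0.609, 0.222, 0.168]), (328, [0.61, 0.228, 0.168]), (330, [0.589, 0.239, 0.154]), (332, [0.36, 0.303, -0.002])]
205 [(316, [0.38, 0.24, -0.001]), (318, [0.6, 0.201, 0.151]), (320, [0.611, 0.205, 0.159]), (322, [0.613, 0.21, 0.16]), (324, [0.612, 0.216, 0.159]), (326, [0.612, 0.222, 0.159]), (328, [0.605, 0.23, 0.154]), (330, [0.597, 0.238, 0.149]), (332, [0.381, 0.299, -0.001])]
208 [(316, [0.397, 0.238, -0.003]), (318, [0.399, 0.245, -0.001]), (320, [0.607, 0.206, 0.145]), (322, [0.614, 0.211, 0.15]), (324, [0.613, 0.217, 0.149]), (326, [0.613, 0.223, 0.149]), (328, [0.602, 0.232, 0.141]), (330, [0.6, 0.239, 0.14]), (332, [0.4, 0.296, -0.001])]
202 [(320, [0.361, 0.258, -0.001]), (322, [0.553, 0.222, 0.13]), (324, [0.569, 0.225, 0.14]), (326, [0.581, 0.228, 0.149]), (328, [0.591, 0.232, 0.156]), (330, [0.592, 0.238, 0.156]), (332, [0.361, 0.302, -0.001])]
205 [(320, [0.38, 0.255, -0.001]), (322, [0.558, 0.222, 0.122]), (324, [0.574, 0.225, 0.133]), (326, [0.587, 0.228, 0.142]), (328, [0.593, 0.233, 0.146]), (330, [0.591, 0.24, 0.144]), (332, [0.384, 0.298, 0.001])]
208 [(320, [0.399, 0.252, -0.001]), (322, [0.562, 0.223, 0.113]), (324, [0.577, 0.226, 0.123]), (326, [0.589, 0.229, 0.132]), (328, [0.598, 0.233, 0.138]), (330, [0.603, 0.238, 0.142]), (332, [0.396, 0.297, -0.004])]
```

```bash
python3 -m crank '[[0,-0.001,0.004,0.002,0],[0,0,0.004,0.001,0],[0,0,0.005,0,0],[0,0,0,0,0]]' ; python3 - <<'E'
from push import *
s,p,R=tool(); print(p.round(4),np.round(s["force"],1))
S=Cam(snapshot("scene")); crop(S.img,280,360,170,260,6,"pics/g7.png")
E
```

```text
t: 10.9
tcp_pos: [0.6029, 0.2291, 0.1371]
tool_rot: [-0.051, 0.705, 0.05, 0.705]
force: [-0.4, -1.9, 0.1]
finger_gap: -0.005
[0.6029 0.2291 0.1371] [-0.4 -1.9  0.1]
```

View pics/g7.png

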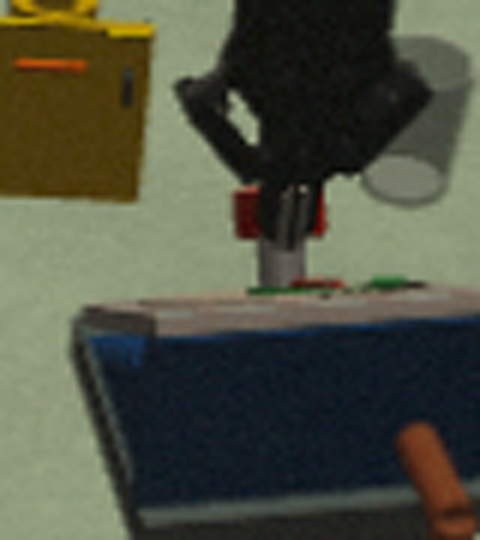

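```bash
python3 -m crank '[[0,-0.001,0.003,-0.001,0],[0,0,0.0025,-0.001,0],[0,0,0,0,0]]' ; python3 - <<'E'
from push import *
s,p,R=tool(); print(p.round(4),np.round(s["force"],1))
S=Cam(snapshot("scene")); crop(S.img,280,360,170,260,6,"pics/g8.png")
m,h=masks(S)
r=m["red"]; v,u=np.nonzero(r); hh=h[r]; lo=hh<.02
c=np.array([-5.5,1.3]); q,_=onp(S,np.c_[u,v][lo],.005); e=q-c; print("ptr",e.round(1).tolist())
E
```

```text
t: 11.25
tcp_pos: [0.6015, 0.2349, 0.1387]
tool_rot: [-0.051, 0.704, 0.051, 0.706]
force: [3.6, -2.1, -1.9]
finger_gap: -0.002
[0.6015 0.2349 0.1387] [ 3.6 -2.1 -1.9]
ptr [[72.2, -0.7], [77.1, 0.7], [86.9, 3.7]]
```

View pics/g8.png

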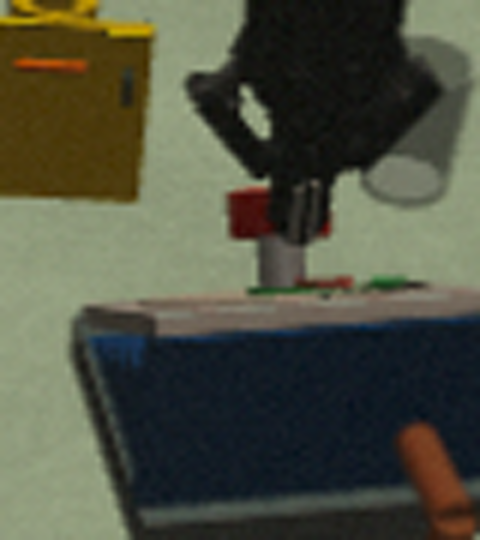

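```bash
python3 -m crank '[[0,0,-0.015,0.005,0],[0,-0.03,-0.01,0,0],[0,-0.045,-0.03,0,0],[0,-0.04,-0.045,0,0],[0,0,-0.045,0,0]]' ;python3 -m crank '[[0,0,-0.04,0,0],[0,0,0,0,0]]'; cat > meas.py <<'E'
from v import *
import sys
T=Cam(snapshot("top")); crop(T.img,140,240,130,230,6,"pics/%s.png"%sys.argv[1])
m,h=masks(T); c=np.array([-5.5,1.3]); ang=lambda p:np.degrees(np.arctan2(p[...,1],p[...,0]))
g=m["green"]; v,u=np.nonzero(g); e=onp(T,np.c_[u,v],.005)[0]-c; o=np.linalg.norm(e,axis=1)>48; print("marker",o.sum(),e[o].mean(0).round(1),ang(e[o].mean(0)))
r_=m["red"]; v,u=np.nonzero(r_); hh=h[r_]; lo=hh<.02; hi=hh>.045
el=onp(T,np.c_[u,v][lo],.005)[0]-c; el=el[np.linalg.norm(el,axis=1)<52]; 
if len(el)>2:
    x=el-el.mean(0); d=np.linalg.svd(x)[2][0]; print("pointer",len(el),el.round(1).tolist(),"centroid ang",ang(el.mean(0)),"line",ang(d)%180)
if hi.sum()>5:
    qh=onp(T,np.c_[u,v][hi],.056)[0]-c; print("bar",rect(np.c_[qh/1000,qh[:,0]]))
    x=qh-qh.mean(0); print("bar pca",ang(np.linalg.svd(x)[2][0])%180)
E
python3 meas.py k1
```

```text
t: 11.8
tcp_pos: [0.6274, 0.1019, 0.249]
tool_rot: [-0.051, 0.702, 0.052, 0.709]
force: [1.5, -0.6, -0.2]
finger_gap: -0.003
t: 12.0
tcp_pos: [0.6308, 0.057, 0.2435]
tool_rot: [-0.049, 0.705, 0.048, 0.706]
force: [0.7, 1.1, 0.5]
finger_gap: -0.001
marker 7 [38.5 42.2] 47.56537244919869
pointer 16 [[39.4, 23.8], [39.0, 20.9], [35.7, 21.5], [35.3, 18.5], [32.1, 19.1], [31.7, 16.1], [28.5, 16.7], [28.1, 13.8], [24.8, 14.4], [21.6, 14.9], [21.2, 12.0], [17.9, 12.5], [17.5, 9.6], [14.2, 10.2], [13.8, 7.2], [10.5, 7.8]] centroid ang 30.15540062938976 line 27.406992285893523
bar (array([ 5. , -0.7]), array([63.1, 15.8]), 30.1)
bar pca 25.700090673044343
```

View pics/k1.png

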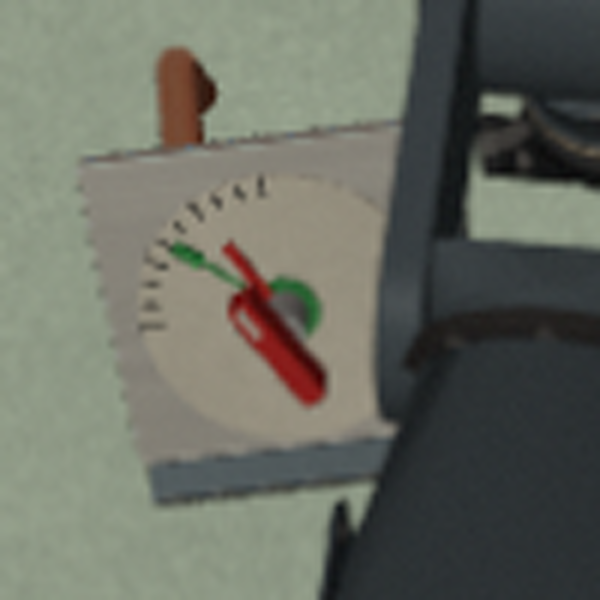

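```bash
python3 -m crank '[[0,0,0.045,-0.005,0],[0,0,0.045,-0.005,0],[0,0.045,0.04,-0.005,0],[0,0.03,0.015,0,0],[0,0.024,0,0,0]]'; python3 -m crank '[[0,0,0,0,0]]' >/dev/null; python3 -c "
from m import *
plan(.6015,.2349,.139,8.2)
plan(.598,.239,.139,8.2)"
```

```text
t: 12.55
tcp_pos: [0.5936, 0.2008, 0.15]
tool_rot: [-0.051, 0.707, 0.053, 0.704]
force: [-0.6, -0.3, -0.3]
finger_gap: -0.002
tcp [0.5923 0.1983 0.1479] yawY 8.34 tilt x-axis [-0.01 -0.   -1.  ] z-axis [ 0.989  0.145 -0.01 ]
delta tool mm [ 8.8 34.8 14.5] t 12.65 F [-1.  -0.1 -0.9] M [-0.03  0.01  0.  ] gap 0.003 q [ 0.14  0.63  1.5   0.    1.02 -1.57]
turn world-z deg -0.14 -> about tool x rad 0.002
tcp [0.5923 0.1983 0.1479] yawY 8.34 tilt x-axis [-0.01 -0.   -1.  ] z-axis [ 0.989  0.145 -0.01 ]
delta tool mm [ 8.9 39.4 11.6] t 12.65 F [-1.  -0.1 -0.9] M [-0.03  0.01  0.  ] gap 0.003 q [ 0.14  0.63  1.5   0.    1.02 -1.57]
turn world-z deg -0.14 -> about tool x rad 0.002
```

```bash
python3 -m crank '[[0,0.004,0,0.014,0],[0,0.004,0.02,0,0],[0,0,0.01,0,0],[0,0,0,0,0]]'; python3 -c "
from m import *
plan(.6015,.2349,.139,8.2)
plan(.5985,.240,.139,8.2)"
```

```text
t: 13.05
tcp_pos: [0.6058, 0.2299, 0.1449]
tool_rot: [-0.051, 0.705, 0.051, 0.705]
force: [1.2, -0.8, -0.5]
finger_gap: 0.002
tcp [0.6058 0.2299 0.1449] yawY 8.31 tilt x-axis [ 0.     0.001 -1.   ] z-axis [0.99  0.145 0.001]
delta tool mm [ 5.9  5.6 -3.5] t 13.05 F [ 1.2 -0.8 -0.5] M [-0.04  0.01  0.01] gap 0.002 q [ 0.19  0.66  1.45  0.    1.03 -1.53]
turn world-z deg -0.11 -> about tool x rad 0.002
tcp [0.6058 0.2299 0.1449] yawY 8.31 tilt x-axis [ 0.     0.001 -1.   ] z-axis [0.99  0.145 0.001]
delta tool mm [ 5.9 11.1 -5.8] t 13.05 F [ 1.2 -0.8 -0.5] M [-0.04  0.01  0.01] gap 0.002 q [ 0.19  0.66  1.45  0.    1.03 -1.53]
turn world-z deg -0.11 -> about tool x rad 0.002
```

```bash
python3 -m crank '[[0,0.005,0.004,-0.002,0],[0,0,0.004,-0.002,0],[0,0,0.003,-0.002,0],[0,0,0,0,0]]'; python3 -c "
from m import *
plan(.5985,.240,.139,8.2)"; python3 -m crank '[[0,0,-0.015,0.005,0],[0,-0.03,-0.01,0,0],[0,-0.045,-0.03,0,0],[0,-0.03,-0.045,0,0],[0,0,-0.045,0,0]]' ;python3 -m crank '[[0,0,-0.04,0,0],[0,0,0,0,0]]'; python3 meas.py k2
```

```text
t: 13.45
tcp_pos: [0.5994, 0.2378, 0.1392]
tool_rot: [-0.051, 0.705, 0.05, 0.706]
force: [3.4, -3.5, -1.2]
finger_gap: 0.002
tcp [0.5994 0.2378 0.1392] yawY 8.21 tilt x-axis [ 0.002 -0.001 -1.   ] z-axis [0.99  0.143 0.002]
delta tool mm [ 0.2  2.4 -0.6] t 13.45 F [ 3.4 -3.5 -1.2] M [-0.55 -0.52 -0.03] gap 0.002 q [ 0.21  0.66  1.46 -0.    1.02 -1.51]
turn world-z deg -0.01 -> about tool x rad 0.0
t: 13.95
tcp_pos: [0.6261, 0.1005, 0.2435]
tool_rot: [-0.051, 0.702, 0.051, 0.709]
force: [0.6, -0.8, -0.1]
finger_gap: 0.004
t: 14.15
tcp_pos: [0.6298, 0.0559, 0.2386]
tool_rot: [-0.049, 0.705, 0.048, 0.706]
force: [-0.6, 1.0, 0.7]
finger_gap: 0.0
marker 8 [38.4 41.4] 47.134820646526265
pointer 17 [[36.5, 27.4], [36.1, 24.4], [32.9, 25.0], [32.5, 22.1], [29.3, 22.7], [28.9, 19.7], [25.6, 20.3], [25.2, 17.3], [22.0, 17.9], [21.6, 14.9], [18.3, 15.5], [17.9, 12.5], [17.5, 9.6], [14.6, 13.1], [14.2, 10.2], [10.9, 10.7], [10.5, 7.8]] centroid ang 36.41077345940593 line 34.709455588830934
bar (array([ 5.6, -1.9]), array([62.4, 15.5]), 32.66)
bar pca 30.230700280068476
```

View pics/k2.png

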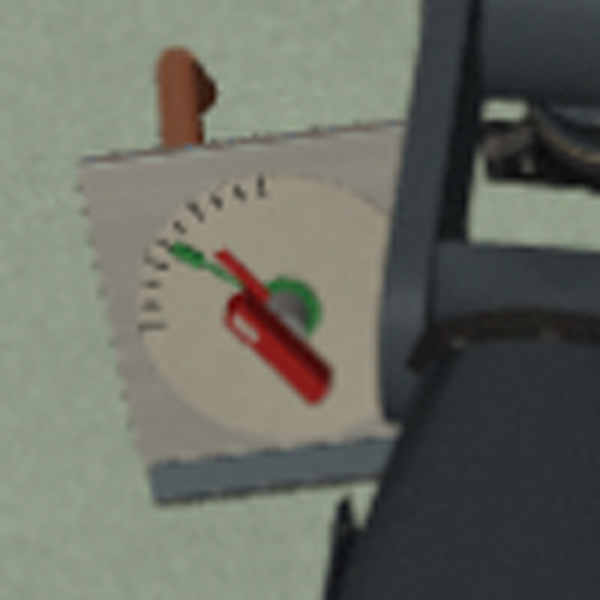

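```bash
python3 -m crank '[[0,0,0.045,-0.005,0],[0,0,0.045,-0.005,0],[0,0.045,0.04,-0.002,0],[0,0.03,0.015,0,0],[0,0.018,0.01,0.007,0]]'; python3 -m crank '[[0,0,0.008,0.003,0],[0,0,0,0,0]]' >/dev/null; python3 -c "
from m import *
plan(.5994,.2378,.139,8.2)
plan(.5957,.2429,.139,8.2)"
```

```text
t: 14.7
tcp_pos: [0.5993, 0.2104, 0.1502]
tool_rot: [-0.051, 0.708, 0.052, 0.703]
force: [-0.7, 0.9, -0.0]
finger_gap: -0.003
tcp [0.6051 0.2177 0.1529] yawY 8.31 tilt x-axis [-0.001  0.001 -1.   ] z-axis [ 0.99   0.145 -0.   ]
delta tool mm [13.9 20.7 -2.7] t 14.9 F [0.5 0.2 0.6] M [-0.   -0.03  0.03] gap -0.001 q [ 0.17  0.64  1.46  0.    1.04 -1.54]
turn world-z deg -0.11 -> about tool x rad 0.002
tcp [0.6051 0.2177 0.1529] yawY 8.31 tilt x-axis [-0.001  0.001 -1.   ] z-axis [ 0.99   0.145 -0.   ]
delta tool mm [13.9 26.3 -5.6] t 14.9 F [0.5 0.2 0.6] M [-0.   -0.03  0.03] gap -0.001 q [ 0.17  0.64  1.46  0.    1.04 -1.54]
turn world-z deg -0.11 -> about tool x rad 0.002
```

```bash
python3 -m crank '[[0,0.0135,0.008,0,0],[0,0,0.007,0,0],[0,0,0.006,-0.003,0],[0,0,0.005,-0.0025,0],[0,0,0,0,0]]'; python3 -c "
from m import *
plan(.5957,.2429,.139,8.2)"
```

```text
t: 15.4
tcp_pos: [0.5968, 0.2408, 0.1401]
tool_rot: [-0.051, 0.704, 0.05, 0.706]
force: [2.8, -2.1, -0.9]
finger_gap: 0.002
tcp [0.5968 0.2408 0.1401] yawY 8.24 tilt x-axis [ 0.003 -0.001 -1.   ] z-axis [0.99  0.143 0.002]
delta tool mm [ 1.1  2.3 -0.8] t 15.4 F [ 2.8 -2.1 -0.9] M [-0.38 -0.36  0.02] gap 0.002 q [ 0.21  0.66  1.46 -0.    1.02 -1.5 ]
turn world-z deg -0.04 -> about tool x rad 0.001
```

```bash
python3 -m crank '[[0,0,0.002,-0.001,0],[0,0,0,0,0]]'; python3 -c "
from m import *
plan(.5957,.2429,.139,8.2)";  python3 -m crank '[[0,0,-0.015,0.005,0],[0,-0.03,-0.01,0,0],[0,-0.045,-0.03,0,0],[0,-0.03,-0.045,0,0],[0,0,-0.045,0,0]]' >/dev/null;python3 -m crank '[[0,0,-0.04,0,0],[0,0,0,0,0]]'; python3 meas.py k3
```

```text
t: 15.6
tcp_pos: [0.5958, 0.2423, 0.1399]
tool_rot: [-0.051, 0.704, 0.05, 0.706]
force: [3.6, -3.8, -1.2]
finger_gap: -0.001
tcp [0.5958 0.2423 0.1399] yawY 8.2 tilt x-axis [ 0.002 -0.    -1.   ] z-axis [0.99  0.143 0.002]
delta tool mm [ 0.9  0.7 -0.1] t 15.6 F [ 3.6 -3.8 -1.2] M [-0.61 -0.59  0.  ] gap -0.001 q [ 0.21  0.66  1.47 -0.    1.02 -1.5 ]
turn world-z deg 0.0 -> about tool x rad -0.0
t: 16.3
tcp_pos: [0.6258, 0.0607, 0.239]
tool_rot: [-0.048, 0.706, 0.048, 0.705]
force: [0.3, 0.7, -0.0]
finger_gap: -0.001
marker 7 [38.5 42.2] 47.56537244919869
pointer 20 [[33.7, 30.9], [30.5, 31.5], [30.1, 28.6], [29.7, 25.6], [26.8, 29.2], [26.4, 26.2], [26.0, 23.2], [22.8, 23.8], [22.4, 20.9], [19.1, 21.5], [18.7, 18.5], [18.3, 15.5], [15.4, 19.1], [15.0, 16.1], [14.6, 13.1], [11.8, 16.7], [11.3, 13.7], [10.9, 10.7], [8.1, 14.3], [7.7, 11.3]] centroid ang 45.78844498885629 line 39.1426254929375
bar (array([ 5.3, -0.6]), array([61.9, 14.7]), 43.73)
bar pca 41.108740537398916
```

View pics/k3.png

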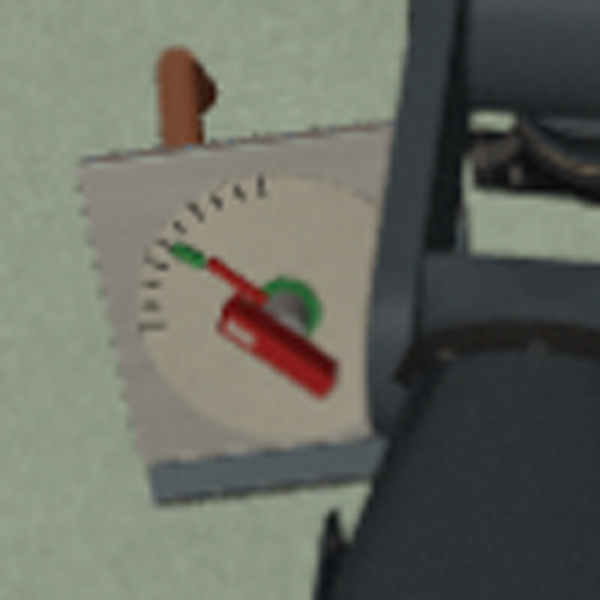

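```bash
cat > pol.py <<'E'
from v import *
def polar(C,c,h,r0,r1,kind):
    th=np.radians(np.arange(-15,105,.5)); r=np.arange(r0,r1,1.)
    Th,Rr=np.meshgrid(th,r,indexing="ij")
    P=C0+N*h+(U*((c[0]+Rr*np.cos(Th))[...,None])+L*((c[1]+Rr*np.sin(Th))[...,None]))/1000
    uv=C.proj(P.reshape(-1,3)).reshape(*Th.shape,2).astype(np.float32)
    I=cv2.remap(C.img,uv[...,0],uv[...,1],cv2.INTER_CUBIC).astype(float)
    w=I[...,2]-np.maximum(I[...,0],I[...,1]) if kind=="r" else I[...,1]-np.maximum(I[...,0],I[...,2])-3
    w=np.clip(w,0,None).mean(1); w[w<.35*w.max()]=0
    k=w.argmax(); sel=abs(np.arange(len(w))-k)<30; w=w*sel
    return np.degrees((w*th).sum()/w.sum()),w.max()
def report(C):
    for c in ((-5.5,1.3),(-4,1.3),(-7,1.3),(-5.5,3),(-5.5,-.5)):
        print(c,"ptr 26-34",[round(x,1) for x in polar(C,c,.005,26,34,"r")],"ptr 34-44",[round(x,1) for x in polar(C,c,.005,34,44,"r")],"arm 30-46",[round(x,1) for x in polar(C,c,.004,30,46,"g")],"mark",[round(x,1) for x in polar(C,c,.006,50,64,"g")])
if __name__=="__main__":
    print("start");report(load("top0.npz")); print("now"); report(Cam(snapshot("top")))
E
python3 pol.py
```

```text
start
(-5.5, 1.3) ptr 26-34 [np.float64(4.8), np.float64(83.5)] ptr 34-44 [np.float64(4.3), np.float64(88.4)] arm 30-46 [np.float64(47.6), np.float64(26.2)] mark [np.float64(47.6), np.float64(42.6)]
(-4, 1.3) ptr 26-34 [np.float64(4.7), np.float64(86.0)] ptr 34-44 [np.float64(4.5), np.float64(86.2)] arm 30-46 [np.float64(49.4), np.float64(26.7)] mark [np.float64(48.8), np.float64(42.8)]
(-7, 1.3) ptr 26-34 [np.float64(4.9), np.float64(82.5)] ptr 34-44 [np.float64(4.3), np.float64(88.9)] arm 30-46 [np.float64(46.0), np.float64(25.6)] mark [np.float64(46.5), np.float64(41.5)]
(-5.5, 3) ptr 26-34 [np.float64(1.4), np.float64(83.6)] ptr 34-44 [np.float64(1.8), np.float64(88.5)] arm 30-46 [np.float64(45.9), np.float64(26.7)] mark [np.float64(46.5), np.float64(42.5)]
(-5.5, -0.5) ptr 26-34 [np.float64(8.4), np.float64(83.0)] ptr 34-44 [np.float64(7.1), np.float64(88.1)] arm 30-46 [np.float64(49.5), np.float64(25.4)] mark [np.float64(48.7), np.float64(41.3)]
now
(-5.5, 1.3) ptr 26-34 [np.float64(46.0), np.float64(103.9)] ptr 34-44 [np.float64(45.0), np.float64(105.0)] arm 30-46 [np.float64(
[... 258 characters left out ...]
(-7, 1.3) ptr 26-34 [np.float64(45.1), np.float64(104.5)] ptr 34-44 [np.float64(43.4), np.float64(104.4)] arm 30-46 [np.float64(nan), np.float64(0.0)] mark [np.float64(46.5), np.float64(49.2)]
(-5.5, 3) ptr 26-34 [np.float64(43.2), np.float64(103.1)] ptr 34-44 [np.float64(43.1), np.float64(105.8)] arm 30-46 [np.float64(nan), np.float64(0.0)] mark [np.float64(46.5), np.float64(51.5)]
(-5.5, -0.5) ptr 26-34 [np.float64(50.4), np.float64(104.1)] ptr 34-44 [np.float64(46.9), np.float64(104.0)] arm 30-46 [np.float64(nan), np.float64(0.0)] mark [np.float64(48.9), np.float64(48.4)]pol.py:11: RuntimeWarning: invalid value encountered in scalar divide
  return np.degrees((w*th).sum()/w.sum()),w.max()
```

```bash
python3 -m crank '[[0,0,0.045,-0.005,0],[0,0,0.045,-0.005,0],[0,0.045,0.04,-0.002,0],[0,0.03,0.015,0,0],[0,0.018,0.01,0.007,0]]' >/dev/null; python3 -m crank '[[0,0.007,0.015,0.003,0],[0,0,0.002,0,0],[0,0,0,0,0]]' >/dev/null; python3 -c "
from m import *
plan(.5958,.2423,.1399,8.2)"
```

```text
tcp [0.6002 0.2303 0.1471] yawY 8.29 tilt x-axis [ 0.001  0.    -1.   ] z-axis [0.99  0.144 0.001]
delta tool mm [ 7.2 12.5 -2.6] t 17.2 F [ 0.6 -1.   1. ] M [ 0.03 -0.02 -0.03] gap -0.003 q [ 0.19  0.65  1.46  0.    1.03 -1.52]
turn world-z deg -0.09 -> about tool x rad 0.002
```

```bash
python3 -m crank '[[0,0.007,0.004,-0.001,0],[0,0,0.005,-0.002,0],[0,0,0.004,0,0],[0,0,0,0,0]]' ; python3 -c "
from m import *
plan(.5953,.2433,.1399,8.2)"
```

```text
t: 17.6
tcp_pos: [0.5955, 0.2415, 0.1399]
tool_rot: [-0.051, 0.705, 0.05, 0.706]
force: [0.7, -1.4, 0.8]
finger_gap: 0.0
tcp [0.5955 0.2415 0.1399] yawY 8.22 tilt x-axis [ 0.001 -0.001 -1.   ] z-axis [0.99  0.143 0.001]
delta tool mm [0.  1.8 0. ] t 17.6 F [ 0.7 -1.4  0.8] M [-0.19 -0.   -0.01] gap 0.0 q [ 0.21  0.66  1.47 -0.    1.02 -1.5 ]
turn world-z deg -0.02 -> about tool x rad 0.0
```

```bash
python3 -m crank '[[0,0,0.0025,-0.0005,0],[0,0,0,0,0]]' ; python3 -c "
from m import *
plan(.5953,.2433,.1399,8.2)"
```

```text
t: 17.8
tcp_pos: [0.5951, 0.2432, 0.1397]
tool_rot: [-0.051, 0.705, 0.05, 0.706]
force: [0.7, -5.2, 0.5]
finger_gap: -0.005
tcp [0.5951 0.2432 0.1397] yawY 8.22 tilt x-axis [ 0.001 -0.002 -1.   ] z-axis [0.99  0.143 0.001]
delta tool mm [-0.2  0.1  0.2] t 17.8 F [ 0.7 -5.2  0.5] M [-0.75 -0.22  0.02] gap -0.005 q [ 0.22  0.66  1.47 -0.    1.02 -1.5 ]
turn world-z deg -0.02 -> about tool x rad 0.0
```

```bash
python3 -m crank '[[0,0,-0.015,0.005,0],[0,-0.03,-0.01,0,0],[0,-0.045,-0.03,0,0],[0,-0.03,-0.045,0,0],[0,0,-0.045,0,0]]' >/dev/null;python3 -m crank '[[0,0,-0.04,0,0],[0,0,-0.04,0,0],[0,0,0,0,0]]'; python3 meas.py k4; python3 pol.py 2>/dev/null | sed -n '/now/,$p'; python3 - <<'E'
from m import *
S=Cam(snapshot("scene"));crop(S.img,110,390,130,290,2.8,"pics/k5.png")
E
```

```text
t: 18.6
tcp_pos: [0.6319, 0.0222, 0.2388]
tool_rot: [-0.049, 0.705, 0.048, 0.706]
force: [-0.2, 0.5, 0.1]
finger_gap: 0.0
marker 7 [38.5 42.2] 47.56537244919869
pointer 23 [[30.9, 34.5], [30.5, 31.5], [30.1, 28.6], [27.2, 32.1], [26.8, 29.2], [26.4, 26.2], [23.2, 26.8], [22.8, 23.8], [22.4, 20.9], [19.5, 24.4], [19.1, 21.5], [18.7, 18.5], [15.8, 22.0], [15.4, 19.1], [15.0, 16.1], [14.6, 13.1], [12.2, 19.7], [11.8, 16.7], [11.3, 13.7], [10.9, 10.7], [8.5, 17.3], [8.1, 14.3], [7.7, 11.3]] centroid ang 48.922023355072746 line 42.137284488908904
bar (array([ 4.6, -1.4]), array([60.6, 15.6]), 47.06)
bar pca 43.02287274558495
now
(-5.5, 1.3) ptr 26-34 [np.float64(48.5), np.float64(103.4)] ptr 34-44 [np.float64(47.2), np.float64(101.8)] arm 30-46 [np.float64(nan), np.float64(0.0)] mark [np.float64(47.6), np.float64(51.0)]
(-4, 1.3) ptr 26-34 [np.float64(50.5), np.float64(103.0)] ptr 34-44 [np.float64(48.9), np.float64(101.8)] arm 30-46 [np.float64(nan), np.float64(0.0)] mark [np.float64(48.7), np.float64(51.2)]
(-7, 1.3) ptr 26-34 [np.float64(46.5), np.float64(103.0)] ptr 34-44 [np.float64(45.6), np.float64(102.1)] arm 30-46 [np.float64(nan), np.float64(0.0)] mark [np.float64(46.5), np.float64(48.6)]
(-5.5, 3) ptr 26-34 [np.float64(45.9), np.float64(103.5)] ptr 34-44 [np.float64(45.6), np.float64(101.6)] arm 30-46 [np.float64(nan), np.float64(0.0)] mark [np.float64(46.5), np.float64(50.9)]
(-5.5, -0.5) ptr 26-34 [np.float64(51.2), np.float64(102.5)] ptr 34-44 [np.float64(49.1), np.float64(101.8)] arm 30-46 [np.float64(nan), np.float64(0.0)] mark [np.float64(48.9), np.float64(47.3)]
```

View pics/k4.png

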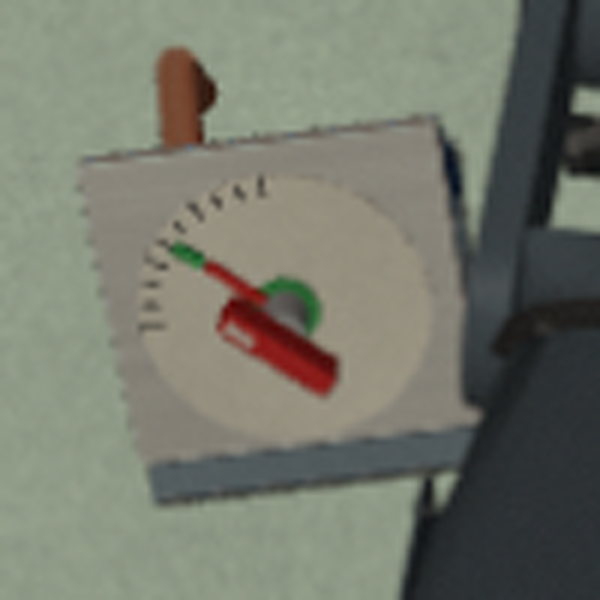

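View pics/k5.png

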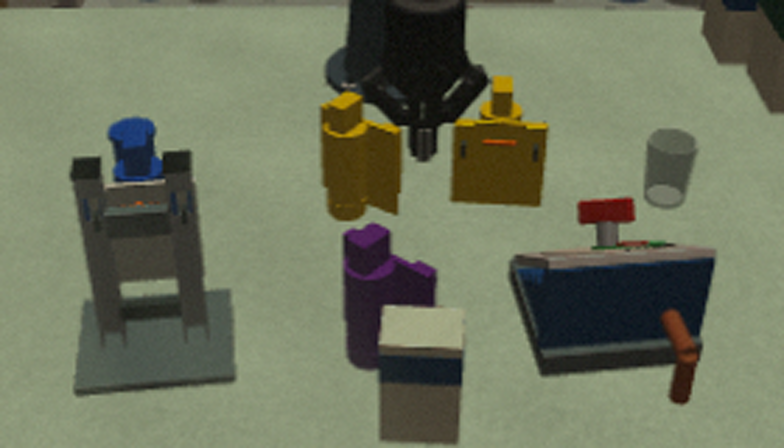

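```bash
python3 -c "
from station import manip
print(manip.sense()['t'], manip.sign_off())"
```

```text
the job is handed in; nothing more can be done
18.75 None
```

I handed the job in at t = 18.75 s. The module is hung and locked, and the valve is on the green marker as far as my checks could tell. Hand-in gave no verdict.

**Module:** I gripped the white module by its blue grip block and hung both claws in the slots. Pressing down, the catch snapped over the rib, and a final 29 N press moved it only about 1 mm.
- The last pictures show both hooks below the slot floors, with the module upright and square.
- Going by the tool height, the claw point is about 0 mm above the seat. The top camera's depth puts it about 2 mm lower, after allowing for its usual 2 mm under-reading; both are inside the limits.

**Valve:** I pushed the handle bar round with closed fingers in four small pushes, checking the picture after each.
- The pointer now measures 47.2° on its outer part and the marker 47.6°, against a 4.6° tolerance. The marker reads the same as at the start.
- The estimates of pointer angle disagree. The inner part of the pointer gave 48.5° and the bar's outline 47.1°. Cruder line fits to the pointer pixels and the bar gave 42–43°, about 5° off, which would be outside tolerance. I trusted the finer measurements.

**End state:** Nothing was held or touched at the end. The carton and glass look unmoved in the last picture. The cartridge is mostly hidden behind the module there, so I did not check it separately; I never moved the arm against it.

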